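Build up an idler wheel on its stub axle

ROBOT

A 7-joint arm with a two-finger parallel gripper is mounted at the origin on a cart in front of the work surface, level with it; the furniture and walls round the work are solid. World frame = base frame: x ahead of the robot, y to its left, z up, the work surface at z = 0. Lengths are in m, angles in rad, forces in N, time in s.
With the tool pointing down it reaches from about 0.425 to 0.875 m from the base axis. Payload 9.9 kg.
Tool frame: the origin (TCP) lies at the centre of the arm's flange, where the gripper is bolted on; the fingertips stand 173 mm ahead of it and the grasp point (between the pads) lies 155 mm ahead of it; z points along the fingers, y is the direction in which the jaws open and shut (so a half turn about z gives the same grasp; the last joint's range is limited). The gripper opens to 85 mm and grips with 20 to 120 N. Pads are 22 mm wide; open, the fingers measure 114 mm over their backs; the gripper's body (76 mm by 85 mm) begins 54 mm behind the grasp point. The pads swing forward as they close: fully open they stand 13 mm farther back than shut.
Start: joints at [-1.326, 0.576, 0.025, 1.437, -0.015, 1.129, -0.057], TCP at [0.218, 0.639, 0.405] pointing down, gripper open.
Joint ranges: [-2.76, 2.76], [-0.34, 2.15], [-1.52, 1.57], [0.19, 2.46], [-1.09, 4.23], [0.17, 1.99], [-2.82, 2.82]. Speed limits (rad/s): [2.22, 2.22, 3.01, 3.01, 3.14, 3.14, 3.14].

INTERFACE

Orientations are given as a rotation vector (axis times angle).
In Python, from plant import arm gives the robot as it stands.
- The arm moves only by the tool step_arm, never from a script. Its argument "moves" is a list of rows, each an object of numbers: "x", "y", "z": the shift along the tool's x, y, z in mm; "wx", "wy", "wz": the turn, a rotation vector about the tool's x, y, z in degrees; "grip": the closure, from 0 (fully open) to 1 (shut). A call has 1 to 12 rows; each row is the pose to reach, as a shift and turn from the pose commanded when the call began, along the tool's axes at that moment; what a row does not reach only later rows make up. A row lasts 1/8 s, in which the tool goes at most 62.5 mm and 10.7 degrees, less where a joint would pass 70% of its speed; a pose out of reach is approached as far as the arm can. A call with a gripper value outside its range is refused whole. The fingers move at their own pace and stop on an object; "force" is the grip in N (left out, the last holds). Time passes only in rows, so rows that repeat a pose let the fingers close. It gives the time, the measured TCP pose, the force and the opening at its end, in the units of the state.
- arm.state(): the state, without advancing time (a new reading comes with each control period).
- arm.camera(name): name is "scene" or "top" or "wrist"; returns the picture (400x640x3 uint8, red, green, blue); there is no depth.
- arm.camera_model(name): a dict with "fx", "fy", "cx", "cy" (pixels), "rvec" (rotation vector, rad) and "tvec" (3), from world to camera coordinates, as OpenCV has them. Camera axes: x right, y down, z forward; pixel columns grow to the right and rows downward; lengths in m; the calibration is good to about 2 mm. A picture is of the moment at which its call begins: read the wrist's pose just before it. camera_model takes no time and is no camera call; for the wrist camera it gives the pose at the moment of the call.
- arm.hand_in(): hands the job in, once; it reports no verdict.
Trained networks look in the newest picture that a camera, given by its name, has taken for a name from the list of things; names that differ only in an ending like _2 or _b are one class to them, and where a whole thing is asked for, a point or a joint stands for the part that bears it (a point fixed in the world has none). Each returns a list of dicts, best first, with "confidence" (0 to 1); they miss things now and then, are a little off and sometimes report something else, mostly with a low value. They report only what shows in the picture. A call takes as long as a camera call.
- arm.look_for(camera, query): "location" ([x, y, z] in m, in world coordinates, good to about 4 mm: the middle of the surface that is visible of it).
The state is a dict: "time_s": time; "joints": joint angles; "qvel": joint speeds; "effort": joint torques, N m; "tool_pos": TCP position; "orientation": TCP orientation; "ft_force": force on the tool from outside, world axes, zero at the start; "torque": the same for the moment, N m; "finger_gap": finger opening in m.
Only numpy, scipy, OpenCV 4.12 (cv2) and the standard library are available. Lean on these libraries where they do the work, as an engineer would, in place of code of your own. Each camera call takes 0.05 s, during which the arm holds its last target. There are 200 camera calls.

TASK

Build the belt idler on the upright stub axle of the mounting plate, in this order: the distance sleeve down onto the seat, the ball bearing on the sleeve, the belt wheel over the bearing so that its recess takes the bearing, the flanged collar with its narrow end through the wheel's hub onto the bearing, and last the black end cap over the tip of the axle. Each part must be fully home and level on the one below before the next goes on. Leave the grease tin and the silencer lying among the parts where they are.

Things in the scene. Friction and masses are not known exactly. Their poses are not given: they have to be found in the camera images.
- axle_plate: Fixed grey plate lying on the bench, 138 x 60 x 10 mm, round ends, a slot, screw heads and one upright steel stub axle. Origin: on the axle's centre line at the bench surface; z up, x towards the slotted end. Axle 15 mm thick, straight from its round seat (33 mm wide, top at z = 12 mm) to z = 66 mm, then tapering to a 6 mm wide tip at z = 76 mm. Stock bins stand behind it, beyond x = 0.6 m.
- sleeve: Distance sleeve: plain bright steel tube standing upright, 26 mm outside diameter, 17 mm through bore, 20 mm tall, 50 g. Origin: centre of its underside, z up. Home: underside 12 mm above the plate's origin, on the seat.
- bearing: Ball bearing lying flat: steel inner and outer rings with a black seal between, 40 mm outside diameter, 17 mm bore, 12 mm high, 80 g. Origin: centre of its underside, z up. Home: on the sleeve, underside 32 mm above the plate's origin.
- belt_wheel: Aluminium belt wheel lying flat, recess already downwards: 60 mm over its two rims, 22 mm high, 110 g. Below, a recess 43 mm wide, 10 mm deep, with a 2 mm chamfer, takes the 40 mm bearing; above it a 30 mm hub hole right through. Origin: centre of its underside, z up. Home: the recess floor rests on the bearing; underside 34 mm, top 56 mm above the plate's origin.
- flanged_collar: Dark steel flanged collar standing on its narrow end: spigot 25 mm wide, 14 mm tall, below; head 36 mm wide, 8 mm thick, above (22 mm in all); 17 mm through bore, 70 g. Origin: centre of the spigot's underside, z up. Home: the spigot, through the wheel's hub hole, stands on the bearing, underside 44 mm above the plate's origin; the head is then 2 mm clear of the wheel, its top at 66 mm.
- end_cap: Black plastic end cap, ribbed side, closed domed top, 28 mm in diameter (side straight to 12 mm), 18 mm tall, 17 mm blind bore 13 mm deep, standing open end down, 25 g. Origin: centre of its underside, z up. Home: over the axle's tip, resting on the collar, underside 66 mm above the plate's origin.
- grease_tin: Bystander: closed round tin, green body and metal lid, 62 mm in diameter, 42 mm tall. Origin: centre of its underside. Not part of the job; must not be shifted.
- silencer_spare: Bystander: white ribbed plastic air silencer lying on its side, 53 mm long (along its y), 21 mm thick. Origin: under its centre. Not part of the job; must not be shifted.

How it is judged:
By the outcome, as a careful person would: the job done as asked, in the order asked, and still so for the second after the job is handed in, with the robot touching nothing.
It also fails if it takes over 120 s, if anything falls off the work surface, if the arm or the gripper's body presses on something with over 40 N, if the wrist force passes 120 N, or if a joint passes its speed limit or range.

## Working session

There is one attempt and no reset: what is moved stays moved. The work goes in short steps, Python scripts to look and compute and a tool call to move; the robot and the scene stay as the last step left them, time stands still between calls to the robot, and variables do not carry over. Pictures are saved under pics/ and viewed, about 12 in all and at most 16, crops included, and the job is handed in when it is done.

Besides the shell and the picture viewer there is one more tool, called after ">>>" as name(argument=value, ...) on one line, values as JSON. step_arm: Moves the arm, as the interface text tells. Its arguments: {"type":"object","properties":{"moves":{"type":"array"},"force":{"type":"number"}},"required":["moves"]}

```bash
ls; mkdir -p pics; python3 - <<'E'
from plant import arm
import cv2
s=arm.state();print({k:s[k] for k in('time_s','tool_pos','orientation','finger_gap','ft_force')})
for c in('scene','top'):
    im=arm.camera(c);cv2.imwrite(f'pics/{c}0.png',im[:,:,::-1])
    m=arm.camera_model(c);print(c,m)
    for n in('axle_plate','sleeve','bearing','belt_wheel','flanged_collar','end_cap','grease_tin','silencer_spare'):
        print(n,[([round(float(v),3) for v in d['location']],round(d['confidence'],2)) for d in arm.look_for(c,n)[:2]])
E
```

```text
pics
{'time_s': 0.0, 'tool_pos': array([0.21788835, 0.63868957, 0.40383998]), 'orientation': array([-5.14029224e-01, -3.09905314e+00,  2.60369157e-03]), 'finger_gap': 0.08521816467729862, 'ft_force': array([-0.47213578,  0.37356627, -0.2608832 ])}
scene {'fx': 391.81646883322367, 'fy': 391.81646883322367, 'cx': 320.97252098498075, 'cy': 201.34907746932885, 'rvec': array([ 2.26532071, -0.78084765,  0.33141339]), 'tvec': array([-0.4806692 ,  0.24028287,  0.72044061])}
axle_plate [([0.45, 0.191, 0.008], 0.56)]
sleeve []
bearing [([0.442, -0.328, 0.007], 0.72)]
belt_wheel [([0.442, -0.085, 0.017], 0.66)]
flanged_collar [([0.452, -0.22, 0.02], 0.61)]
end_cap [([0.538, -0.18, 0.02], 0.44)]
grease_tin [([0.55, -0.322, 0.039], 0.76)]
silencer_spare [([0.534, -0.047, 0.015], 0.51), ([0.536, -0.182, 0.018], 0.51)]
top {'fx': 510.2199488405035, 'fy': 510.2199488405035, 'cx': 310.82661987325844, 'cy': 203.4617691559132, 'rvec': array([ 2.09991501, -2.16328848,  0.15515634]), 'tvec': array([-0.03384563,  0.54429168,  1.15593357])}
axle_plate [([0.462, 0.194, 0.009], 0.66)]
sleeve []
bearing [([0.439, -0.329, 0.016], 0.49)]
belt_wheel [([0.448, -0.079, 0.024], 0.88), ([0.452, -0.22, 0.024], 0.54)]
flanged_collar [([0.451, -0.222, 0.026], 0.74)]
end_cap [([0.542, -0.173, 0.02], 0.62)]
grease_tin [([0.557, -0.319, 0.041], 0.61)]
silencer_spare []
```

View pics/scene0.png

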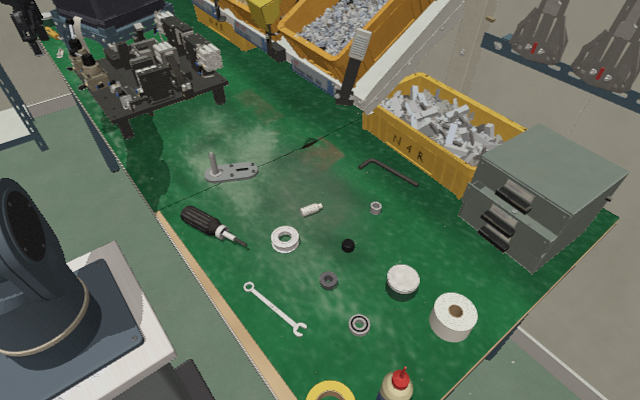

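View pics/top0.png

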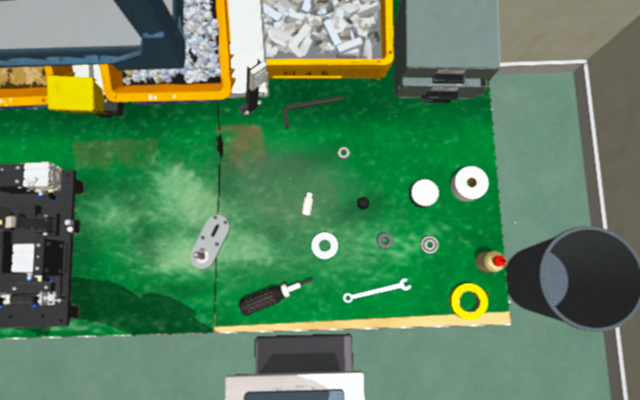

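The scene view shows the axle tip near (213,153), the sleeve at (376,208), the wheel at (285,239), the collar at (328,281), the bearing at (359,324), and the cap at (348,245). In the top view the axle is near (201,256) and the sleeve at (344,153).

```bash
cat > h.py <<'E'
from plant import arm
import cv2, numpy as np
from scipy.spatial.transform import Rotation as Ro
def ray(m,u,v):
    R=cv2.Rodrigues(np.array(m['rvec']))[0]; t=np.array(m['tvec'])
    d=R.T@np.array([(u-m['cx'])/m['fx'],(v-m['cy'])/m['fy'],1]); return -R.T@t,d/np.linalg.norm(d)
def onz(m,u,v,z):
    c,d=ray(m,u,v); return c+d*(z-c[2])/d[2]
def tri(obs):
    A=np.zeros((3,3));b=np.zeros(3);rs=[ray(*o) for o in obs]
    for c,d in rs: P=np.eye(3)-np.outer(d,d);A+=P;b+=P@c
    p=np.linalg.solve(A,b); return p,[float(np.linalg.norm((np.eye(3)-np.outer(d,d))@(p-c))) for c,d in rs]
def proj(m,p):
    return cv2.projectPoints(np.array(p,float).reshape(-1,3),np.array(m['rvec']),np.array(m['tvec']),np.array([[m['fx'],0,m['cx']],[0,m['fy'],m['cy']],[0,0,1.]]),None)[0].reshape(-1,2)
def go(x,y,z,yaw=None):
    "tool shift (mm) and turn (deg) from now to TCP x,y,z, tool down, tool y axis at yaw deg in world (mod 180)"
    s=arm.state();R=Ro.from_rotvec(s['orientation']); p=s['tool_pos']
    d=R.as_matrix().T@(np.array([x,y,z])-p)*1000
    ya=np.degrees(np.arctan2(*R.as_matrix()[[1,0],1]))
    if yaw is None: yaw=ya
    yaw=ya+(yaw-ya+90)%180-90
    a=np.radians(yaw);Y=np.array([np.cos(a),np.sin(a),0]);Z=np.array([0,0,-1.]);T=np.c_[np.cross(Y,Z),Y,Z]
    w=np.degrees((R.inv()*Ro.from_matrix(T)).as_rotvec())
    print('go shift',d.round(1),'turn',w.round(2),'yaw now',ya.round(1),'pos',p.round(4),'t',round(s['time_s'],2))
def snap(c,name,crop=None,k=1):
    im=arm.camera(c);m=arm.camera_model(c);o=im[:,:,::-1]
    if crop: a,b,cc,d=crop;o=o[b:d,a:cc]
    if k!=1:o=cv2.resize(o,None,fx=k,fy=k,interpolation=cv2.INTER_CUBIC)
    cv2.imwrite(f'pics/{name}.png',o);return im,m
E
python3 - <<'E'
from h import *
S=arm.camera_model('scene');T=arm.camera_model('top')
print('axle',tri([(S,212.5,153),(T,199,256)]))
print('sleeve',onz(S,376,205,.02),onz(T,344,153,.02))
W=arm.camera_model('wrist');R=cv2.Rodrigues(W['rvec'])[0];s=arm.state();Rt=Ro.from_rotvec(s['orientation']).as_matrix()
c=-R.T@W['tvec'];print('cam in tool',Rt.T@(c-s['tool_pos']),'axes',(Rt.T@R.T).round(3),W['fx'])
go(.42,.21,.36,90)
E
```

```text
axle (array([0.42846276, 0.20331402, 0.07909507]), [0.003264879346819893, 0.003264879346820001])
sleeve [ 0.6714451  -0.13506995  0.02      ] [ 0.66851319 -0.13391576  0.02      ]
cam in tool [ 0.07555854 -0.00062313  0.03124991] axes [[-0.    -0.956 -0.293]
 [ 1.    -0.    -0.001]
 [ 0.001 -0.293  0.956]] 354.86550535590584
go shift [-329.7 -340.6   44.7] turn [  0.    -0.   -18.84] yaw now 71.2 pos [0.218  0.6389 0.4047] t 0.9
```

>>> step_arm(moves=[{"z": -40},{"x": -100,"y": -100,"z": -40,"wz": -8},{"x": -200,"y": -200,"z": -20,"wz": -18.8},{"x": -322,"y": -345,"z": 44,"wz": -18.8},{"x": -322,"y": -345,"z": 44,"wz": -18.8},{"x": -322,"y": -345,"z": 44,"wz": -18.8},{"x": -322,"y": -345,"z": 44,"wz": -18.8},{"x": -322,"y": -345,"z": 44,"wz": -18.8},{"x": -322,"y": -345,"z": 44,"wz": -18.8},{"x": -322,"y": -345,"z": 44,"wz": -18.8},{"x": -322,"y": -345,"z": 44,"wz": -18.8}])

```text
schema error: expected keys x, y, z, wx, wy, wz, grip
```

```bash
python3 - <<'E'
from h import *
im,m=snap('wrist','w1')
print(arm.state()['tool_pos'],arm.state()['orientation'])
print(proj(m,[[.4285,.2033,.076],[.4285,.2033,.012]]))
print(arm.look_for('wrist','axle_plate')[:1])
E
```

```text
[0.21794175 0.63886506 0.40472568] [-5.14119334e-01 -3.09919891e+00 -9.41568689e-05]
[[ 14.88789988 468.71730704]
 [ 54.13542594 419.06030156]]
[]
```

View pics/w1.png

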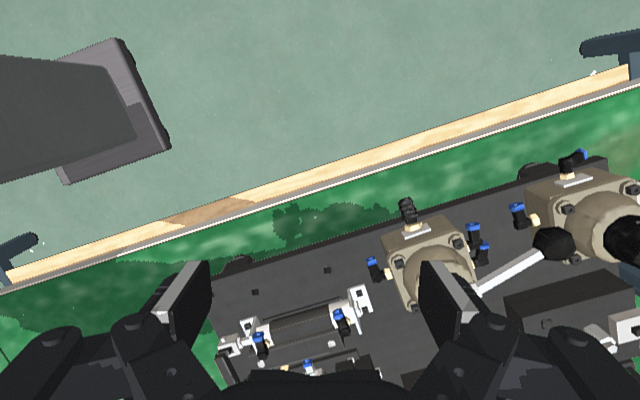

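The call was refused because every key is required. This picture shows only the fixture near the start, with the gripper fingers at the bottom of the frame.

>>> step_arm(moves=[{"x": 0,"y": 0,"z": -40,"wx": 0,"wy": 0,"wz": 0,"grip": 0},{"x": -100,"y": -100,"z": -40,"wx": 0,"wy": 0,"wz": -8,"grip": 0},{"x": -200,"y": -200,"z": -20,"wx": 0,"wy": 0,"wz": -18.8,"grip": 0},{"x": -322,"y": -345,"z": 44,"wx": 0,"wy": 0,"wz": -18.8,"grip": 0},{"x": -322,"y": -345,"z": 44,"wx": 0,"wy": 0,"wz": -18.8,"grip": 0},{"x": -322,"y": -345,"z": 44,"wx": 0,"wy": 0,"wz": -18.8,"grip": 0},{"x": -322,"y": -345,"z": 44,"wx": 0,"wy": 0,"wz": -18.8,"grip": 0},{"x": -322,"y": -345,"z": 44,"wx": 0,"wy": 0,"wz": -18.8,"grip": 0},{"x": -322,"y": -345,"z": 44,"wx": 0,"wy": 0,"wz": -18.8,"grip": 0},{"x": -322,"y": -345,"z": 44,"wx": 0,"wy": 0,"wz": -18.8,"grip": 0},{"x": -322,"y": -345,"z": 44,"wx": 0,"wy": 0,"wz": -18.8,"grip": 0}])

```text
time_s: 2.38
tool_pos: [0.4113, 0.2089, 0.3609]
orientation: [0.001, 3.141, 0.001]
ft_force: [0.4, 0.2, -0.1]
finger_gap: 0.0854
```

```bash
python3 - <<'E'
from h import *
im,m=snap('wrist','w2')
print(arm.state()['tool_pos'],arm.state()['orientation'])
print(proj(m,[[.4285,.2033,.076],[.4285,.2033,.012]]))
print(arm.look_for('wrist','axle_plate')[:1])
E
```

```text
[0.41109349 0.20944928 0.36098742] [-1.02292979e-03  3.14119927e+00  1.36081524e-03]
[[306.78575289 217.22325061]
 [308.21506433 193.55905179]]
[{'location': [0.4551, 0.1996, 0.0103], 'confidence': 0.74}]
```

View pics/w2.png

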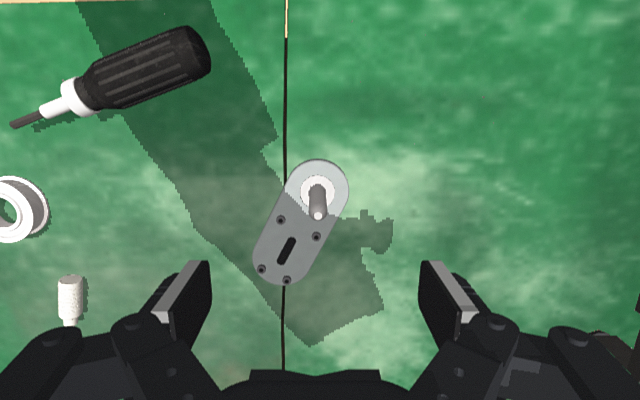

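The close view puts the axle tip at (318,216) and the seat ring centre at about (319,190). That is roughly 8 mm further in y than my first guess. I'll fit the pixels precisely.

```bash
python3 - <<'E'
from h import *
m=arm.camera_model('wrist');S=arm.camera_model('scene');T=arm.camera_model('top')
print('tip',onz(m,318,216.5,.076),'seat',onz(m,319,190,.012))
print('tri w+scene',tri([(m,318,216.5),(S,212.5,153)]))
p=[[.43,.2117,.076],[.43,.2117,.012]];print(proj(S,p),proj(T,p))
im=cv2.imread('pics/w2.png')[150:260,250:390];a=cv2.resize(im,None,fx=4,fy=4,interpolation=cv2.INTER_CUBIC)
b=cv2.resize(cv2.imread('pics/top0.png')[205:275,180:240],(360,420),interpolation=cv2.INTER_CUBIC)
c=cv2.resize(cv2.imread('pics/scene0.png')[140:190,195:265],(420,300),interpolation=cv2.INTER_CUBIC)
o=np.zeros((440,800,3),np.uint8);o[:,:440]=a[:,60:500];o[:420,440:800]=b;cv2.imwrite('pics/c1.png',o)
go(.671,-.135,.36,90)
E
```

```text
tip [0.42780532 0.21200946 0.076     ] seat [0.42494083 0.21352581 0.012     ]
tri w+scene (array([0.43253753, 0.21194617, 0.07036909]), [0.0025207526708688898, 0.002520752670868965])
[[210.36364532 152.27040934]
 [215.09306868 171.7056447 ]] [[196.13561727 254.13035497]
 [202.54335985 255.75645453]]
go shift [-259.5 -345.     0.8] turn [0.05 0.02 0.08] yaw now 90.1 pos [0.411  0.2097 0.361 ] t 2.48
```

View pics/c1.png

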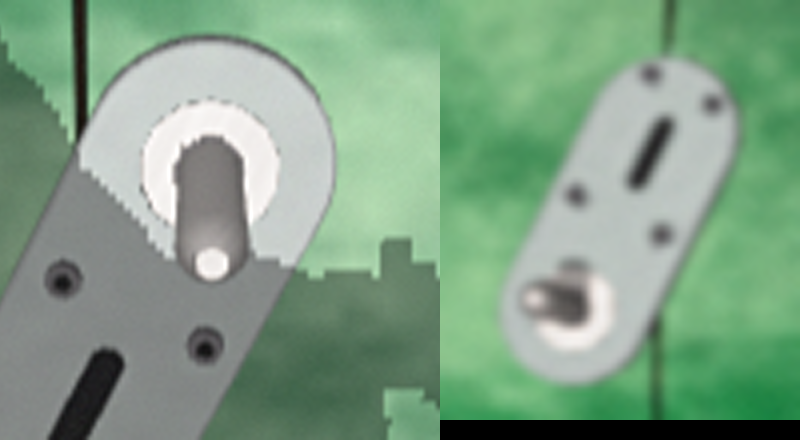

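Crop readings: wrist tip at (317.8,216.0), seat at (317.6,190.9), top-view tip at (196.2,255.0). Both cameras agree on the axle at about (0.428, 0.212). Next is the sleeve.

>>> step_arm(moves=[{"x": -244,"y": -345,"z": 30,"wx": 0,"wy": 0,"wz": 0,"grip": 0},{"x": -244,"y": -345,"z": 30,"wx": 0,"wy": 0,"wz": 0,"grip": 0},{"x": -244,"y": -345,"z": 30,"wx": 0,"wy": 0,"wz": 0,"grip": 0},{"x": -244,"y": -345,"z": 30,"wx": 0,"wy": 0,"wz": 0,"grip": 0},{"x": -244,"y": -345,"z": 30,"wx": 0,"wy": 0,"wz": 0,"grip": 0},{"x": -244,"y": -345,"z": 30,"wx": 0,"wy": 0,"wz": 0,"grip": 0},{"x": -244,"y": -345,"z": 30,"wx": 0,"wy": 0,"wz": 0,"grip": 0.2},{"x": -244,"y": -345,"z": 30,"wx": 0,"wy": 0,"wz": 0,"grip": 0.4},{"x": -244,"y": -345,"z": 30,"wx": 0,"wy": 0,"wz": 0,"grip": 0.4}])

```text
time_s: 3.6
tool_pos: [0.6553, -0.135, 0.3303]
orientation: [0.002, -3.141, -0.002]
ft_force: [-0.4, 0.3, -0.3]
finger_gap: 0.0509
```

```bash
python3 - <<'E'
from h import *
print(arm.state()['tool_pos'],arm.state()['finger_gap'])
im,m=snap('wrist','w3')
p=proj(m,[[.67,-.1345,.02],[.67,-.1345,0]]);print(p)
print(arm.look_for('wrist','sleeve')[:1])
u,v=p[0].round().astype(int)
cv2.imwrite('pics/w3c.png',cv2.resize(im[max(v-70,0):v+70,u-80:u+80,::-1],None,fx=4,fy=4,interpolation=cv2.INTER_CUBIC));print(u,v)
E
```

```text
[ 0.65527102 -0.13503235  0.33033678] 0.05092461662518846
[[314.7874922  203.89864671]
 [314.76251205 196.90251757]]
[{'location': [0.6661, -0.1322, 0.0196], 'confidence': 0.76}]
315 204
```

View pics/w3c.png

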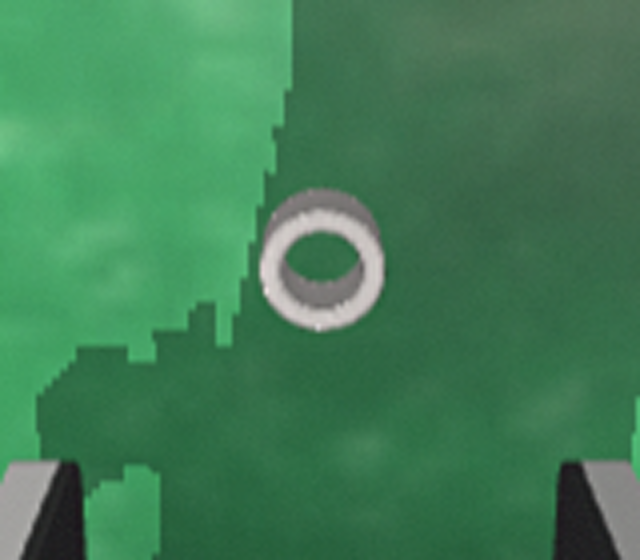

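The sleeve's top ring is centred at (315.5,201.5), giving (0.668, -0.134), which matches the top camera. I'll grasp it.

>>> step_arm(moves=[{"x": -12.7,"y": 1,"z": 60,"wx": 0,"wy": 0,"wz": 0,"grip": 0.4},{"x": -12.7,"y": 1,"z": 120,"wx": 0,"wy": 0,"wz": 0,"grip": 0.4},{"x": -12.7,"y": 1,"z": 153,"wx": 0,"wy": 0,"wz": 0,"grip": 0.4},{"x": -12.7,"y": 1,"z": 153,"wx": 0,"wy": 0,"wz": 0,"grip": 0.4},{"x": -12.7,"y": 1,"z": 153,"wx": 0,"wy": 0,"wz": 0,"grip": 0.6},{"x": -12.7,"y": 1,"z": 153,"wx": 0,"wy": 0,"wz": 0,"grip": 1},{"x": -12.7,"y": 1,"z": 153,"wx": 0,"wy": 0,"wz": 0,"grip": 1},{"x": -12.7,"y": 1,"z": 153,"wx": 0,"wy": 0,"wz": 0,"grip": 1},{"x": -12.7,"y": 1,"z": 153,"wx": 0,"wy": 0,"wz": 0,"grip": 1}], force=30)

```text
time_s: 4.82
tool_pos: [0.6686, -0.1356, 0.1802]
orientation: [0.001, 3.138, -0.0]
ft_force: [-1.1, 1.2, 7.3]
finger_gap: 0.0241
```

```bash
python3 - <<'E'
from h import *
s=arm.state();print(s['tool_pos'],s['finger_gap'],s['ft_force'])
im,m=snap('wrist','w4')
print(proj(m,[[*s['tool_pos'][:2],.02]]))
go(.4275,.212,.3,90)
E
```

```text
[ 0.6686022  -0.13560672  0.18023625] 0.024078667351364484 [-1.10958903  1.17854486  7.25728224]
[[315.62288954 281.08668371]]
go shift [ 240.8  347.5 -120.7] turn [-0.    0.21 -0.03] yaw now 90.0 pos [ 0.6686 -0.1356  0.1802] t 4.88
```

View pics/w4.png

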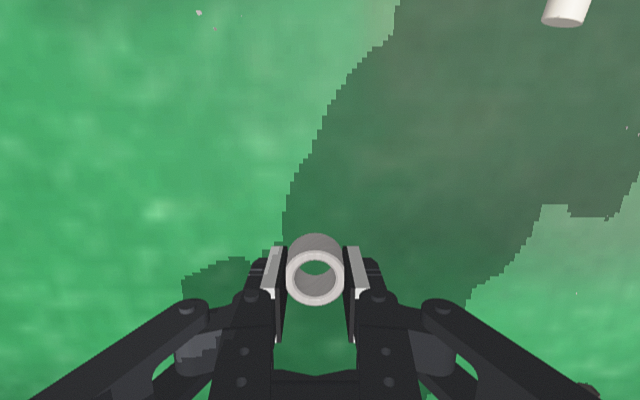

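The sleeve is between the pads, rim centre about (315.5,277). The tips touched the bench lightly (7 N), so they reach about 180 mm ahead of the TCP when nearly closed. I'll lift and go above the axle.

>>> step_arm(moves=[{"x": 0,"y": 0,"z": -60,"wx": 0,"wy": 0,"wz": 0,"grip": 1},{"x": 20,"y": 30,"z": -115,"wx": 0,"wy": 0,"wz": 0,"grip": 1},{"x": 239,"y": 346,"z": -115,"wx": 0,"wy": 0,"wz": 0,"grip": 1},{"x": 239,"y": 346,"z": -115,"wx": 0,"wy": 0,"wz": 0,"grip": 1},{"x": 239,"y": 346,"z": -115,"wx": 0,"wy": 0,"wz": 0,"grip": 1},{"x": 239,"y": 346,"z": -115,"wx": 0,"wy": 0,"wz": 0,"grip": 1},{"x": 239,"y": 346,"z": -115,"wx": 0,"wy": 0,"wz": 0,"grip": 1},{"x": 239,"y": 346,"z": -115,"wx": 0,"wy": 0,"wz": 0,"grip": 1},{"x": 239,"y": 346,"z": -115,"wx": 0,"wy": 0,"wz": 0,"grip": 1},{"x": 239,"y": 346,"z": -115,"wx": 0,"wy": 0,"wz": 0,"grip": 1},{"x": 239,"y": 346,"z": -115,"wx": 0,"wy": 0,"wz": 0,"grip": 1}])

```text
time_s: 6.25
tool_pos: [0.43, 0.209, 0.2931]
orientation: [0.005, 3.14, -0.0]
ft_force: [0.9, -0.9, -0.7]
finger_gap: 0.0239
```

```bash
python3 - <<'E'
from h import *
s=arm.state();print(s['tool_pos'],s['orientation'],s['finger_gap'],s['ft_force'])
im,m=snap('wrist','w5');
t=snap('top','t5')[0];sc=snap('scene','s5')[0]
o=np.zeros((520,800,3),np.uint8)
o[:520,:320]=cv2.resize(im[180:310,280:360,::-1],(320,520),interpolation=cv2.INTER_CUBIC)
o[:260,320:800]=cv2.resize(t[225:290,150:270,::-1],(480,260),interpolation=cv2.INTER_CUBIC)
o[260:,320:800]=cv2.resize(sc[120:185,160:280,::-1],(480,260),interpolation=cv2.INTER_CUBIC)
cv2.imwrite('pics/c5.png',o)
z=s['tool_pos'][2]
print(proj(m,[[*s['tool_pos'][:2],z-.16],[.4275,.212,.076]]))
E
```

```text
[0.42998969 0.20900353 0.29314726] [ 4.69638640e-03  3.14028330e+00 -1.63515098e-04] 0.02391815158772399 [ 0.87872787 -0.94227894 -0.65286927]
[[316.00170378 282.53268987]
 [321.04018746 225.43857464]]
```

View pics/c5.png

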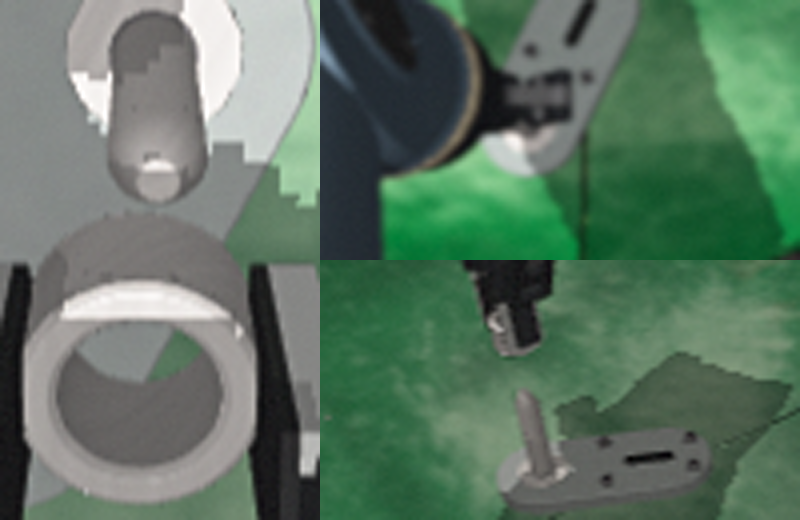

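The wrist crop shows the tip at (319.5,225) and the sleeve bore at (314.8,278). Both rays come from the same camera, so the correction is about -1.2 mm in x and +2.7 mm in y. I'll descend in stages.

>>> step_arm(moves=[{"x": 1.2,"y": 2.7,"z": 25,"wx": 0,"wy": 0,"wz": 0,"grip": 1},{"x": 1.2,"y": 2.7,"z": 25,"wx": 0,"wy": 0,"wz": 0,"grip": 1},{"x": 1.2,"y": 2.7,"z": 40,"wx": 0,"wy": 0,"wz": 0,"grip": 1},{"x": 1.2,"y": 2.7,"z": 50,"wx": 0,"wy": 0,"wz": 0,"grip": 1},{"x": 1.2,"y": 2.7,"z": 60,"wx": 0,"wy": 0,"wz": 0,"grip": 1},{"x": 1.2,"y": 2.7,"z": 60,"wx": 0,"wy": 0,"wz": 0,"grip": 1}])

```text
time_s: 7.15
tool_pos: [0.4279, 0.2127, 0.2322]
orientation: [-0.002, -3.141, 0.001]
ft_force: [0.1, -1.4, -1.5]
finger_gap: 0.0238
```

>>> step_arm(moves=[{"x": 0,"y": 0,"z": 15,"wx": 0,"wy": 0,"wz": 0,"grip": 1},{"x": 0,"y": 0,"z": 28,"wx": 0,"wy": 0,"wz": 0,"grip": 1},{"x": 0,"y": 0,"z": 38,"wx": 0,"wy": 0,"wz": 0,"grip": 1},{"x": 0,"y": 0,"z": 38,"wx": 0,"wy": 0,"wz": 0,"grip": 1}])

```text
time_s: 7.65
tool_pos: [0.4279, 0.2127, 0.194]
orientation: [-0.002, -3.141, 0.001]
ft_force: [2.3, -3.1, -2.4]
finger_gap: 0.0236
```

>>> step_arm(moves=[{"x": 0,"y": 0,"z": 2,"wx": 0,"wy": 0,"wz": 0,"grip": 1},{"x": 0,"y": 0,"z": 4,"wx": 0,"wy": 0,"wz": 0,"grip": 1},{"x": 0,"y": 0,"z": 4,"wx": 0,"wy": 0,"wz": 0,"grip": 1}])

```text
time_s: 8.02
tool_pos: [0.4279, 0.2127, 0.192]
orientation: [0.002, 3.141, 0.001]
ft_force: [-1.9, -5.7, 19.2]
finger_gap: 0.0241
```

Firm contact at TCP z = 0.192, exactly the home height. I'll release and retreat.

>>> step_arm(moves=[{"x": 0,"y": 0,"z": 2,"wx": 0,"wy": 0,"wz": 0,"grip": 0.7},{"x": 0,"y": 0,"z": 2,"wx": 0,"wy": 0,"wz": 0,"grip": 0.4},{"x": 0,"y": 0,"z": 0,"wx": 0,"wy": 0,"wz": 0,"grip": 0.4},{"x": 0,"y": 0,"z": -40,"wx": 0,"wy": 0,"wz": 0,"grip": 0.3},{"x": 0,"y": 0,"z": -90,"wx": 0,"wy": 0,"wz": 0,"grip": 0.3},{"x": 15,"y": 0,"z": -140,"wx": 0,"wy": 0,"wz": 0,"grip": 0.3},{"x": 15,"y": 0,"z": -140,"wx": 0,"wy": 0,"wz": 0,"grip": 0.3}])

```text
time_s: 8.9
tool_pos: [0.4126, 0.2138, 0.3341]
orientation: [-0.001, 3.137, 0.006]
ft_force: [1.4, -0.1, 0.1]
finger_gap: 0.0599
```

```bash
python3 - <<'E'
from h import *
s=arm.state();print(s['tool_pos'],s['finger_gap'],s['ft_force'])
im,m=snap('wrist','w6');snap('scene','s6')
q=proj(m,[[.4279,.2127,.076],[.4279,.2127,.032]]);print(q)
cv2.imwrite('pics/w6c.png',cv2.resize(im[150:260,250:390,::-1],None,fx=4,fy=4,interpolation=cv2.INTER_CUBIC))
go(.423,-.329,.33,90)
E
```

```text
[0.41264273 0.21376401 0.334067  ] 0.05988378971519486 [ 1.42447087 -0.12200097  0.10763764]
[[313.02506019 227.82582842]
 [313.15653751 207.13529007]]
go shift [-1.030e+01 -5.424e+02  5.000e-01] turn [0.06 0.06 0.02] yaw now 90.0 pos [0.4126 0.2134 0.3311] t 9.0
```

View pics/w6c.png

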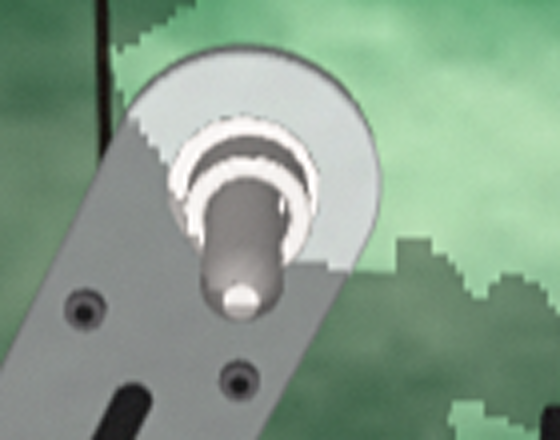

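The sleeve sits on the seat around the axle, tip at (310,225), sleeve ring centred near (312,203). Next is the bearing.

>>> step_arm(moves=[{"x": -10,"y": -542,"z": 0,"wx": 0,"wy": 0,"wz": 0,"grip": 0.3},{"x": -10,"y": -542,"z": 0,"wx": 0,"wy": 0,"wz": 0,"grip": 0.3},{"x": -10,"y": -542,"z": 0,"wx": 0,"wy": 0,"wz": 0,"grip": 0.3},{"x": -10,"y": -542,"z": 0,"wx": 0,"wy": 0,"wz": 0,"grip": 0.3},{"x": -10,"y": -542,"z": 0,"wx": 0,"wy": 0,"wz": 0,"grip": 0.3},{"x": -10,"y": -542,"z": 0,"wx": 0,"wy": 0,"wz": 0,"grip": 0.3},{"x": -10,"y": -542,"z": 0,"wx": 0,"wy": 0,"wz": 0,"grip": 0.3},{"x": -10,"y": -542,"z": 0,"wx": 0,"wy": 0,"wz": 0,"grip": 0.3},{"x": -10,"y": -542,"z": 0,"wx": 0,"wy": 0,"wz": 0,"grip": 0.3},{"x": -10,"y": -542,"z": 0,"wx": 0,"wy": 0,"wz": 0,"grip": 0.3},{"x": -10,"y": -542,"z": 0,"wx": 0,"wy": 0,"wz": 0,"grip": 0.3}])

```text
time_s: 10.38
tool_pos: [0.4224, -0.3283, 0.3293]
orientation: [-0.001, -3.139, -0.003]
ft_force: [0.9, 0.5, -0.4]
finger_gap: 0.0597
```

```bash
cat >> h.py <<'E'
def rings(im,cen,rad=70):
    "ellipses near cen on the (dark/bright) edges: prints centre, axes"
    u,v=[int(round(a)) for a in cen];x0,y0=max(u-rad,0),max(v-rad,0);g=im[y0:v+rad,x0:u+rad]
    hsv=cv2.cvtColor(g,cv2.COLOR_RGB2HSV);k=((hsv[...,1]<90)).astype(np.uint8)*255
    for c in cv2.findContours(k,cv2.RETR_CCOMP,cv2.CHAIN_APPROX_NONE)[0]:
        if len(c)>40:
            e=cv2.fitEllipse(c);print('ell',round(e[0][0]+x0,1),round(e[0][1]+y0,1),'ax',np.round(e[1],1),round(e[2]),'n',len(c))
E
python3 - <<'E'
from h import *
s=arm.state();print(s['tool_pos'],s['finger_gap'])
im,m=snap('wrist','w7')
L=arm.look_for('wrist','bearing')[:1];print(L)
c=proj(m,[.4395,-.3285,.012])[0];print(c);rings(im,c)
u,v=c.astype(int);cv2.imwrite('pics/w7c.png',cv2.resize(im[max(v-70,0):v+70,u-90:u+90,::-1],None,fx=3,fy=3,interpolation=cv2.INTER_CUBIC))
E
```

```text
[ 0.4223524  -0.32826222  0.32928584] 0.05965070576968956
[{'location': [0.4368, -0.3252, 0.012], 'confidence': 0.82}]
[313.61086811 204.12747946]
ell 367.7 194.1 ax [14.  24.8] 122 n 64
ell 312.1 201.8 ax [46.5 47.7] 2 n 136
ell 312.1 201.5 ax [14.7 18.7] 87 n 46
```

View pics/w7c.png

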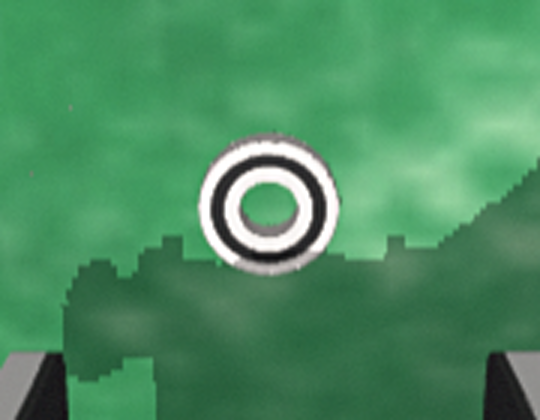

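The bearing's top ring is centred at about (312.7,203.9), giving (0.4394, -0.3293). I'll grasp it.

>>> step_arm(moves=[{"x": -17,"y": -0.9,"z": 60,"wx": 0,"wy": 0,"wz": 0,"grip": 0.3},{"x": -17,"y": -0.9,"z": 120,"wx": 0,"wy": 0,"wz": 0,"grip": 0.3},{"x": -17,"y": -0.9,"z": 147,"wx": 0,"wy": 0,"wz": 0,"grip": 0.3},{"x": -17,"y": -0.9,"z": 147,"wx": 0,"wy": 0,"wz": 0,"grip": 0.35},{"x": -17,"y": -0.9,"z": 147,"wx": 0,"wy": 0,"wz": 0,"grip": 0.45},{"x": -17,"y": -0.9,"z": 147,"wx": 0,"wy": 0,"wz": 0,"grip": 0.8},{"x": -17,"y": -0.9,"z": 147,"wx": 0,"wy": 0,"wz": 0,"grip": 0.8},{"x": -17,"y": -0.9,"z": 147,"wx": 0,"wy": 0,"wz": 0,"grip": 0.8}])

```text
time_s: 11.48
tool_pos: [0.4402, -0.3299, 0.1857]
orientation: [0.001, 3.139, -0.002]
ft_force: [-0.0, 1.6, 11.1]
finger_gap: 0.0173
```

```bash
python3 - <<'E'
from h import *
s=arm.state();print(s['tool_pos'],s['finger_gap'],s['ft_force'])
go(.4285,.212,.3,90)
E
```

```text
[ 0.44016474 -0.32994194  0.18573649] 0.017276755875237054 [-0.0401563   1.57950533 11.07326093]
go shift [  11.5  541.8 -115. ] turn [-0.08  0.18 -0.02] yaw now 90.0 pos [ 0.4402 -0.3299  0.1857] t 11.47
```

The gap of 17 mm is too small. The tips, still swung back, rode over the 12 mm bearing. I'll lift, reopen, look, and retry lower.

>>> step_arm(moves=[{"x": 0,"y": 0,"z": -20,"wx": 0,"wy": 0,"wz": 0,"grip": 0.8},{"x": 17,"y": 0,"z": -80,"wx": 0,"wy": 0,"wz": 0,"grip": 0.3},{"x": 17,"y": 0,"z": -147,"wx": 0,"wy": 0,"wz": 0,"grip": 0.3},{"x": 17,"y": 0,"z": -147,"wx": 0,"wy": 0,"wz": 0,"grip": 0.3},{"x": 17,"y": 0,"z": -147,"wx": 0,"wy": 0,"wz": 0,"grip": 0.3}])

```text
time_s: 12.1
tool_pos: [0.4224, -0.3297, 0.3318]
orientation: [0.001, 3.139, -0.002]
ft_force: [-0.6, -0.1, -0.3]
finger_gap: 0.0602
```

```bash
python3 - <<'E'
from h import *
s=arm.state();print(s['tool_pos'],s['finger_gap'])
im,m=snap('wrist','w8')
L=arm.look_for('wrist','bearing')[:1];print(L)
c=proj(m,[.4395,-.3293,.012])[0];print(c)
rings(im,c)
g=im[150:260,260:370]
hsv=cv2.cvtColor(g,cv2.COLOR_RGB2HSV);k=((g.max(2)<70)).astype(np.uint8)*255
for cc in cv2.findContours(k,cv2.RETR_CCOMP,cv2.CHAIN_APPROX_NONE)[0]:
    if len(cc)>40: e=cv2.fitEllipse(cc);print('seal',e[0][0]+260,e[0][1]+150,e[1])
    
E
```

```text
[ 0.42239143 -0.32966008  0.33180482] 0.06019923960758693
[{'location': [0.4377, -0.3286, 0.0132], 'confidence': 0.96}]
[315.3873682  203.43985459]
ell 370.0 191.9 ax [13.6 24.8] 124 n 66
ell 314.9 199.4 ax [46.2 47.4] 178 n 135
ell 314.7 199.2 ax [14.6 18.7] 88 n 46
seal 314.87060928344727 200.87606811523438 (34.113712310791016, 36.07524490356445)
seal 314.82763290405273 200.78979110717773 (30.68312644958496, 31.590030670166016)
```

The bearing is still at about (0.4378, -0.3297), seal centre (314.9,200.9). Retrying with the TCP at 0.1755.

>>> step_arm(moves=[{"x": -15.6,"y": 0,"z": 60,"wx": 0,"wy": 0,"wz": 0,"grip": 0.3},{"x": -15.6,"y": 0,"z": 120,"wx": 0,"wy": 0,"wz": 0,"grip": 0.3},{"x": -15.6,"y": 0,"z": 156,"wx": 0,"wy": 0,"wz": 0,"grip": 0.3},{"x": -15.6,"y": 0,"z": 156,"wx": 0,"wy": 0,"wz": 0,"grip": 0.35},{"x": -15.6,"y": 0,"z": 156,"wx": 0,"wy": 0,"wz": 0,"grip": 0.45},{"x": -15.6,"y": 0,"z": 156,"wx": 0,"wy": 0,"wz": 0,"grip": 0.65},{"x": -15.6,"y": 0,"z": 156,"wx": 0,"wy": 0,"wz": 0,"grip": 0.65},{"x": -15.6,"y": 0,"z": 156,"wx": 0,"wy": 0,"wz": 0,"grip": 0.65}])

```text
time_s: 13.2
tool_pos: [0.4381, -0.3298, 0.1749]
orientation: [0.001, 3.141, -0.0]
ft_force: [0.7, 0.1, -1.7]
finger_gap: 0.0382
```

Gap of 38 mm fits a held bearing (the gauge reads about 2 mm low, as it did with the sleeve). Lift and carry it to the axle.

>>> step_arm(moves=[{"x": 0,"y": 0,"z": -60,"wx": 0,"wy": 0,"wz": 0,"grip": 0.65},{"x": 5,"y": 30,"z": -115,"wx": 0,"wy": 0,"wz": 0,"grip": 0.65},{"x": 10,"y": 542,"z": -120,"wx": 0,"wy": 0,"wz": 0,"grip": 0.65},{"x": 10,"y": 542,"z": -120,"wx": 0,"wy": 0,"wz": 0,"grip": 0.65},{"x": 10,"y": 542,"z": -120,"wx": 0,"wy": 0,"wz": 0,"grip": 0.65},{"x": 10,"y": 542,"z": -120,"wx": 0,"wy": 0,"wz": 0,"grip": 0.65},{"x": 10,"y": 542,"z": -120,"wx": 0,"wy": 0,"wz": 0,"grip": 0.65},{"x": 10,"y": 542,"z": -120,"wx": 0,"wy": 0,"wz": 0,"grip": 0.65},{"x": 10,"y": 542,"z": -120,"wx": 0,"wy": 0,"wz": 0,"grip": 0.65},{"x": 10,"y": 542,"z": -120,"wx": 0,"wy": 0,"wz": 0,"grip": 0.65},{"x": 10,"y": 542,"z": -120,"wx": 0,"wy": 0,"wz": 0,"grip": 0.65},{"x": 10,"y": 542,"z": -120,"wx": 0,"wy": 0,"wz": 0,"grip": 0.65}])

```text
time_s: 14.7
tool_pos: [0.4281, 0.2126, 0.2946]
orientation: [0.002, -3.141, 0.0]
ft_force: [0.6, 0.4, -1.0]
finger_gap: 0.038
```

```bash
python3 - <<'E'
from h import *
s=arm.state();print(s['tool_pos'],s['orientation'],s['finger_gap'],s['ft_force'])
im,m=snap('wrist','w9')
cv2.imwrite('pics/w9c.png',cv2.resize(im[170:320,260:380,::-1],None,fx=4,fy=4,interpolation=cv2.INTER_CUBIC))
z=s['tool_pos'][2]
print(proj(m,[[*s['tool_pos'][:2],z-.163],[.4279,.2127,.076]]))
E
```

```text
[0.42812541 0.21261694 0.29462265] [ 2.08867236e-03 -3.14149313e+00  3.59273541e-04] 0.038049237598270995 [ 0.60086137  0.43658434 -1.00077717]
[[319.18924164 278.59944851]
 [318.26351569 228.25196521]]
```

View pics/w9c.png

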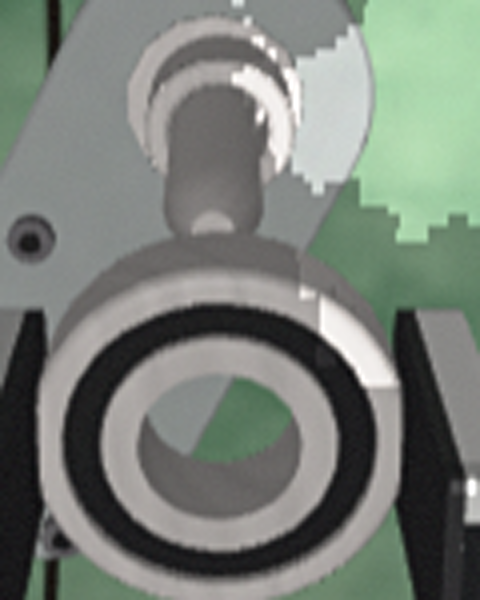

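The bearing is level in the pads, seal centre (315,280), tip at about (313,226). A small correction of -0.6 mm in x and -0.7 mm in y, then descend.

>>> step_arm(moves=[{"x": 0.6,"y": -0.7,"z": 30,"wx": 0,"wy": 0,"wz": 0,"grip": 0.65},{"x": 0.6,"y": -0.7,"z": 42,"wx": 0,"wy": 0,"wz": 0,"grip": 0.65},{"x": 0.6,"y": -0.7,"z": 52,"wx": 0,"wy": 0,"wz": 0,"grip": 0.65},{"x": 0.6,"y": -0.7,"z": 62,"wx": 0,"wy": 0,"wz": 0,"grip": 0.65},{"x": 0.6,"y": -0.7,"z": 62,"wx": 0,"wy": 0,"wz": 0,"grip": 0.65}])

```text
time_s: 15.38
tool_pos: [0.4275, 0.2113, 0.2321]
orientation: [-0.001, -3.14, 0.001]
ft_force: [-2.5, 0.5, -1.2]
finger_gap: 0.0379
```

>>> step_arm(moves=[{"x": 0,"y": 0,"z": 12,"wx": 0,"wy": 0,"wz": 0,"grip": 0.65},{"x": 0,"y": 0,"z": 20,"wx": 0,"wy": 0,"wz": 0,"grip": 0.65},{"x": 0,"y": 0,"z": 25,"wx": 0,"wy": 0,"wz": 0,"grip": 0.65},{"x": 0,"y": 0,"z": 28,"wx": 0,"wy": 0,"wz": 0,"grip": 0.65},{"x": 0,"y": 0,"z": 28,"wx": 0,"wy": 0,"wz": 0,"grip": 0.65}])

```text
time_s: 16.0
tool_pos: [0.4277, 0.2113, 0.2056]
orientation: [0.002, 3.141, 0.001]
ft_force: [-6.8, -0.3, 18.1]
finger_gap: 0.0379
```

Firm contact at 0.2056 against an expected 0.207, so it is home. Release and move up.

>>> step_arm(moves=[{"x": 0,"y": 0,"z": -1,"wx": 0,"wy": 0,"wz": 0,"grip": 0.5},{"x": 0,"y": 0,"z": -1,"wx": 0,"wy": 0,"wz": 0,"grip": 0.3},{"x": 0,"y": 0,"z": -2,"wx": 0,"wy": 0,"wz": 0,"grip": 0.3},{"x": 0,"y": 0,"z": -40,"wx": 0,"wy": 0,"wz": 0,"grip": 0.3},{"x": 0,"y": 0,"z": -90,"wx": 0,"wy": 0,"wz": 0,"grip": 0.1},{"x": 15,"y": 0,"z": -125,"wx": 0,"wy": 0,"wz": 0,"grip": 0},{"x": 15,"y": 0,"z": -125,"wx": 0,"wy": 0,"wz": 0,"grip": 0}])

```text
time_s: 16.88
tool_pos: [0.4128, 0.2116, 0.3319]
orientation: [0.0, 3.138, 0.004]
ft_force: [0.3, 0.3, -0.8]
finger_gap: 0.085
```

```bash
python3 - <<'E'
from h import *
s=arm.state();print(s['tool_pos'],s['finger_gap'],s['ft_force'])
im,m=snap('wrist','w10')
print(proj(m,[[.4277,.2117,.076],[.4277,.2117,.044]]))
g=im[150:280,250:390];k=((g.max(2)<75)).astype(np.uint8)*255
for cc in cv2.findContours(k,cv2.RETR_CCOMP,cv2.CHAIN_APPROX_NONE)[0]:
    if len(cc)>40: e=cv2.fitEllipse(cc);print('seal',e[0][0]+250,e[0][1]+150,e[1])
go(.428,-.081,.33,90)
E
```

```text
[0.41275315 0.21164337 0.33187476] 0.08498138928109276 [ 0.28902394  0.33759387 -0.8409274 ]
[[314.78970283 228.58591207]
 [314.72872416 212.7524536 ]]
seal 279.7340507507324 262.00396728515625 (9.570545196533203, 36.92918014526367)
seal 313.137508392334 212.19549179077148 (36.85407638549805, 38.45953369140625)
seal 277.77938652038574 161.80551147460938 (2.597916841506958, 68.91204071044922)
go shift [-1.520e+01 -2.926e+02  1.000e-01] turn [ 0.09  0.13 -0.01] yaw now 90.0 pos [0.4128 0.2116 0.3306] t 16.93
```

The bearing seal is centred at (313.1,212.2) against (314.7,212.8) predicted for its home height. The ellipse ratio of 0.958 fits a level ring. Next is the wheel.

>>> step_arm(moves=[{"x": -15,"y": -293,"z": 0,"wx": 0,"wy": 0,"wz": 0,"grip": 0},{"x": -15,"y": -293,"z": 0,"wx": 0,"wy": 0,"wz": 0,"grip": 0},{"x": -15,"y": -293,"z": 0,"wx": 0,"wy": 0,"wz": 0,"grip": 0},{"x": -15,"y": -293,"z": 0,"wx": 0,"wy": 0,"wz": 0,"grip": 0},{"x": -15,"y": -293,"z": 0,"wx": 0,"wy": 0,"wz": 0,"grip": 0},{"x": -15,"y": -293,"z": 0,"wx": 0,"wy": 0,"wz": 0,"grip": 0},{"x": -15,"y": -293,"z": 0,"wx": 0,"wy": 0,"wz": 0,"grip": 0}])

```text
time_s: 17.8
tool_pos: [0.4276, -0.0812, 0.3288]
orientation: [-0.001, -3.14, -0.0]
ft_force: [0.1, -0.0, -0.2]
finger_gap: 0.0857
```

```bash
python3 - <<'E'
from h import *
s=arm.state();print(s['tool_pos'],s['finger_gap'])
im,m=snap('wrist','w11')
print(arm.look_for('wrist','belt_wheel')[:1])
c=proj(m,[.445,-.082,.022])[0];print(c);rings(im,c,80)
u,v=c.astype(int);print(u,v);cv2.imwrite('pics/w11c.png',cv2.resize(im[v-80:v+80,u-90:u+90,::-1],None,fx=3,fy=3,interpolation=cv2.INTER_CUBIC))
E
```

```text
[ 0.42758202 -0.08120361  0.3288187 ] 0.08568187784217572
[{'location': [0.4424, -0.0825, 0.0233], 'confidence': 0.78}]
[313.40692896 208.51109811]
ell 373.4 168.1 ax [13.3 39.6] 71 n 135
ell 316.8 230.2 ax [116.5 160. ] 119 n 1135
ell 274.6 225.5 ax [16.3 29.4] 105 n 113
ell 364.5 221.3 ax [12.4 13.4] 104 n 54
ell 319.0 214.6 ax [ 6.5 23.5] 72 n 52
ell 324.6 202.6 ax [12.7 16.5] 69 n 62
ell 310.1 197.1 ax [11.4 25.2] 70 n 92
313 208
```

View pics/w11c.png

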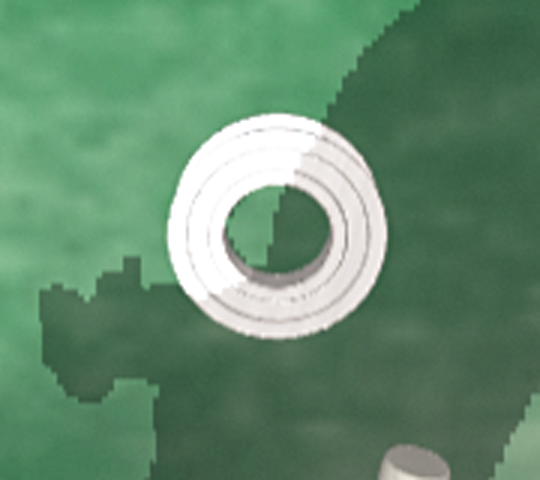

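The wheel's top face is centred at (315.3,206.3), giving (0.4433, -0.0805). The silencer is at the lower right, clear of the fingers. I'll grasp it.

>>> step_arm(moves=[{"x": -16,"y": 0.7,"z": 60,"wx": 0,"wy": 0,"wz": 0,"grip": 0},{"x": -16,"y": 0.7,"z": 120,"wx": 0,"wy": 0,"wz": 0,"grip": 0},{"x": -16,"y": 0.7,"z": 157,"wx": 0,"wy": 0,"wz": 0,"grip": 0},{"x": -16,"y": 0.7,"z": 157,"wx": 0,"wy": 0,"wz": 0,"grip": 0.1},{"x": -16,"y": 0.7,"z": 157,"wx": 0,"wy": 0,"wz": 0,"grip": 0.2},{"x": -16,"y": 0.7,"z": 157,"wx": 0,"wy": 0,"wz": 0,"grip": 0.4},{"x": -16,"y": 0.7,"z": 157,"wx": 0,"wy": 0,"wz": 0,"grip": 0.4},{"x": -16,"y": 0.7,"z": 157,"wx": 0,"wy": 0,"wz": 0,"grip": 0.4}])

```text
time_s: 18.9
tool_pos: [0.4441, -0.0806, 0.1745]
orientation: [0.0, 3.139, 0.0]
ft_force: [-1.3, 1.4, 9.2]
finger_gap: 0.0579
```

The wheel is held: gap 58 mm, same 2 mm offset. Carry it to the axle.

>>> step_arm(moves=[{"x": 0,"y": 0,"z": -60,"wx": 0,"wy": 0,"wz": 0,"grip": 0.4},{"x": 5,"y": 30,"z": -110,"wx": 0,"wy": 0,"wz": 0,"grip": 0.4},{"x": 15.4,"y": 292,"z": -125,"wx": 0,"wy": 0,"wz": 0,"grip": 0.4},{"x": 15.4,"y": 292,"z": -125,"wx": 0,"wy": 0,"wz": 0,"grip": 0.4},{"x": 15.4,"y": 292,"z": -125,"wx": 0,"wy": 0,"wz": 0,"grip": 0.4},{"x": 15.4,"y": 292,"z": -125,"wx": 0,"wy": 0,"wz": 0,"grip": 0.4},{"x": 15.4,"y": 292,"z": -125,"wx": 0,"wy": 0,"wz": 0,"grip": 0.4},{"x": 15.4,"y": 292,"z": -125,"wx": 0,"wy": 0,"wz": 0,"grip": 0.4},{"x": 15.4,"y": 292,"z": -125,"wx": 0,"wy": 0,"wz": 0,"grip": 0.4}])

```text
time_s: 20.02
tool_pos: [0.4285, 0.2094, 0.2981]
orientation: [0.005, 3.141, -0.001]
ft_force: [-0.1, 0.3, -1.6]
finger_gap: 0.0581
```

```bash
python3 - <<'E'
from h import *
s=arm.state();print(s['tool_pos'],s['orientation'],s['finger_gap'],s['ft_force'])
im,m=snap('wrist','w12');sc=snap('scene','s12')[0]
o=np.zeros((600,800,3),np.uint8)
o[:,:500]=cv2.resize(im[170:350,240:390,::-1],(500,600),interpolation=cv2.INTER_CUBIC)
o[:300,500:]=cv2.resize(sc[110:185,175:250,::-1],(300,300),interpolation=cv2.INTER_CUBIC)
cv2.imwrite('pics/w12c.png',o)
z=s['tool_pos'][2]
print(proj(m,[[*s['tool_pos'][:2],z-.1525],[.4277,.2117,.076],[.4277,.2117,.044]]))
E
```

```text
[0.42848781 0.20938774 0.2981319 ] [ 4.59245240e-03  3.14125575e+00 -5.23681673e-04] 0.058066545582069376 [-0.11600473  0.27992122 -1.62001037]
[[316.06047347 292.5731056 ]
 [319.71908174 225.11153791]
 [319.10114368 207.41840071]]
```

View pics/w12c.png

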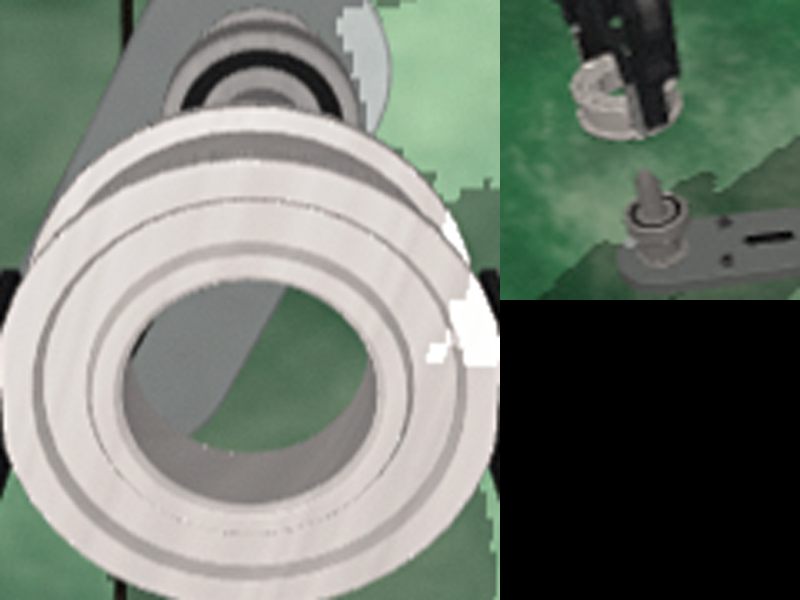

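The wheel hub is centred at (315,287.6) and level. The bearing seal is at u = 318.6, so the correction is about +2.1 mm in y. I'll lower it.

>>> step_arm(moves=[{"x": -0.2,"y": 2.1,"z": 40,"wx": 0,"wy": 0,"wz": 0,"grip": 0.4},{"x": -0.2,"y": 2.1,"z": 60,"wx": 0,"wy": 0,"wz": 0,"grip": 0.4},{"x": -0.2,"y": 2.1,"z": 74,"wx": 0,"wy": 0,"wz": 0,"grip": 0.4},{"x": -0.2,"y": 2.1,"z": 74,"wx": 0,"wy": 0,"wz": 0,"grip": 0.4},{"x": -0.2,"y": 2.1,"z": 74,"wx": 0,"wy": 0,"wz": 0,"grip": 0.4}])

```text
time_s: 20.75
tool_pos: [0.429, 0.213, 0.2243]
orientation: [0.002, 3.141, 0.001]
ft_force: [-0.3, -0.2, -1.5]
finger_gap: 0.0583
```

>>> step_arm(moves=[{"x": 0,"y": 0,"z": 5,"wx": 0,"wy": 0,"wz": 0,"grip": 0.4},{"x": 0,"y": 0,"z": 9,"wx": 0,"wy": 0,"wz": 0,"grip": 0.4},{"x": 0,"y": 0,"z": 9,"wx": 0,"wy": 0,"wz": 0,"grip": 0.4}])

```text
time_s: 21.12
tool_pos: [0.4285, 0.2133, 0.2145]
orientation: [-0.001, -3.141, 0.0]
ft_force: [0.1, -1.0, -0.9]
finger_gap: 0.058
```

The wheel is already 4 mm over the bearing with no resistance. Continue down.

>>> step_arm(moves=[{"x": 0,"y": 0,"z": 3,"wx": 0,"wy": 0,"wz": 0,"grip": 0.4},{"x": 0,"y": 0,"z": 6,"wx": 0,"wy": 0,"wz": 0,"grip": 0.4},{"x": 0,"y": 0,"z": 9,"wx": 0,"wy": 0,"wz": 0,"grip": 0.4},{"x": 0,"y": 0,"z": 9,"wx": 0,"wy": 0,"wz": 0,"grip": 0.4}])

```text
time_s: 21.62
tool_pos: [0.4289, 0.2131, 0.2073]
orientation: [0.002, 3.14, 0.003]
ft_force: [-5.7, -1.7, 30.3]
finger_gap: 0.0585
```

Firm contact (30 N) at 0.2073 against about 0.2085 expected, so it is home. Release and check.

>>> step_arm(moves=[{"x": 0,"y": 0,"z": -2,"wx": 0,"wy": 0,"wz": 0,"grip": 0.2},{"x": 0,"y": 0,"z": -2,"wx": 0,"wy": 0,"wz": 0,"grip": 0},{"x": 0,"y": 0,"z": -2,"wx": 0,"wy": 0,"wz": 0,"grip": 0},{"x": 0,"y": 0,"z": -50,"wx": 0,"wy": 0,"wz": 0,"grip": 0},{"x": 10,"y": 0,"z": -100,"wx": 0,"wy": 0,"wz": 0,"grip": 0},{"x": 15,"y": 0,"z": -123,"wx": 0,"wy": 0,"wz": 0,"grip": 0.2},{"x": 15,"y": 0,"z": -123,"wx": 0,"wy": 0,"wz": 0,"grip": 0.3}])

```text
time_s: 22.5
tool_pos: [0.4137, 0.2135, 0.3299]
orientation: [0.0, 3.139, 0.003]
ft_force: [0.1, 0.7, -0.4]
finger_gap: 0.0598
```

```bash
python3 - <<'E'
from h import *
s=arm.state();print(s['tool_pos'],s['finger_gap'],s['ft_force'])
im,m=snap('wrist','w13');sc=snap('scene','s13')[0]
o=np.zeros((480,800,3),np.uint8)
o[:,:480]=cv2.resize(im[150:270,250:370,::-1],(480,480),interpolation=cv2.INTER_CUBIC)
o[:320,480:]=cv2.resize(sc[140:190,190:240,::-1],(320,320),interpolation=cv2.INTER_CUBIC)
cv2.imwrite('pics/w13c.png',o)
S=arm.camera_model('scene')
a=np.linspace(0,2*np.pi,5)[:4]
for z in(.056,.034):print(z,proj(m,[.4277,.2117,z]),proj(S,[[.4277+.03*np.cos(t),.2117+.03*np.sin(t),z] for t in a]).round(1).tolist())
print(proj(m,[.4277,.2117,.076]))
go(.435,-.221,.33,90)
E
```

```text
[0.41365567 0.21349416 0.32994679] 0.05984767241250198 [ 0.06200003  0.71164428 -0.36853807]
0.056 [[312.50387112 218.60492243]] [[221.8, 154.3], [205.6, 152.9], [200.0, 163.6], [216.7, 165.1]]
0.034 [[312.65699875 208.81137513]] [[223.2, 161.0], [207.3, 159.6], [201.9, 170.3], [218.3, 171.8]]
[[312.34119742 229.00900606]]
go shift [ -21.6 -434.4   -1.8] turn [-0.01 -0.01 -0.01] yaw now 90.0 pos [0.4135 0.2134 0.3282] t 22.6
```

View pics/w13c.png

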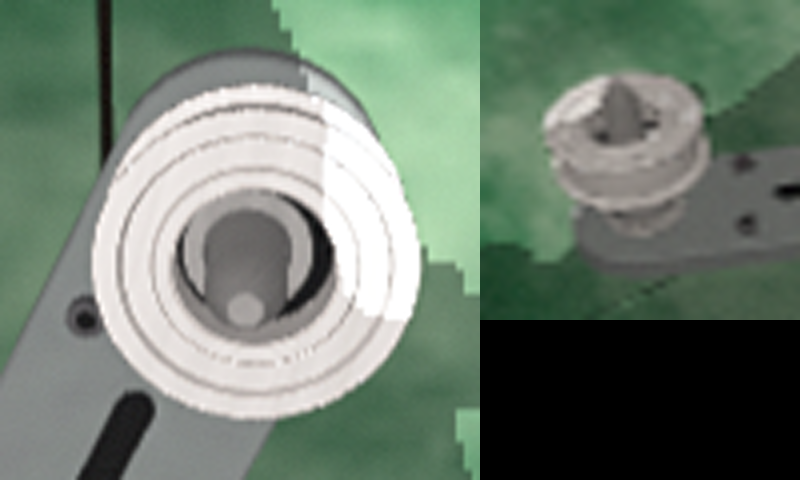

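The wheel is level over the bearing, centre (314,215.5), tip at (311.3,227). It is offset about 1.5–2 mm in y, within its recess play. That makes 14 pictures viewed, so I'll do the collar numerically.

>>> step_arm(moves=[{"x": -21,"y": -434,"z": 0,"wx": 0,"wy": 0,"wz": 0,"grip": 0.3},{"x": -21,"y": -434,"z": 0,"wx": 0,"wy": 0,"wz": 0,"grip": 0.3},{"x": -21,"y": -434,"z": 0,"wx": 0,"wy": 0,"wz": 0,"grip": 0.3},{"x": -21,"y": -434,"z": 0,"wx": 0,"wy": 0,"wz": 0,"grip": 0.3},{"x": -21,"y": -434,"z": 0,"wx": 0,"wy": 0,"wz": 0,"grip": 0.3},{"x": -21,"y": -434,"z": 0,"wx": 0,"wy": 0,"wz": 0,"grip": 0.3},{"x": -21,"y": -434,"z": 0,"wx": 0,"wy": 0,"wz": 0,"grip": 0.3},{"x": -21,"y": -434,"z": 0,"wx": 0,"wy": 0,"wz": 0,"grip": 0.3},{"x": -21,"y": -434,"z": 0,"wx": 0,"wy": 0,"wz": 0,"grip": 0.3}])

```text
time_s: 23.72
tool_pos: [0.434, -0.2205, 0.3274]
orientation: [-0.003, -3.139, -0.002]
ft_force: [-0.4, 0.6, -0.0]
finger_gap: 0.0598
```

```bash
cat >> h.py <<'E'
def lowsat(im,cen,rad=60,smax=70):
    u,v=[int(round(a)) for a in cen];x0,y0=u-rad,max(v-rad,0);g=im[y0:v+rad,x0:u+rad].astype(int)
    k=((g[...,1]-np.minimum(g[...,0],g[...,2])<smax*0+18)).astype(np.uint8)*255
    for c in cv2.findContours(k,cv2.RETR_CCOMP,cv2.CHAIN_APPROX_NONE)[0]:
        if len(c)>35:
            e=cv2.fitEllipse(c);b=cv2.boundingRect(c);print('ell',round(e[0][0]+x0,1),round(e[0][1]+y0,1),'ax',np.round(e[1],1),round(e[2]),'box',b[0]+x0,b[1]+y0,b[2],b[3])
E
python3 - <<'E'
from h import *
s=arm.state();print(s['tool_pos'],s['finger_gap'])
im,m=snap('wrist','w14')
print(arm.look_for('wrist','flanged_collar')[:1])
c=proj(m,[.452,-.221,.022])[0];print(c);lowsat(im,c)
E
```

```text
[ 0.43401647 -0.2205447   0.32740085] 0.05977796090728516
[{'location': [0.4522, -0.2222, 0.0211], 'confidence': 0.73}]
[313.21747583 209.74208978]
ell 310.9 207.1 ax [42.5 42.5] 69 box 290 186 43 43
ell 311.0 204.2 ax [13.6 19.3] 93 box 301 197 21 15
```

The collar head's top is centred at (311.3,208.1), giving (0.451, -0.2224). The networks give (0.452, -0.222). I'll grasp by the head with the TCP at 0.185.

>>> step_arm(moves=[{"x": -17,"y": -1.9,"z": 60,"wx": 0,"wy": 0,"wz": 0,"grip": 0.3},{"x": -17,"y": -1.9,"z": 115,"wx": 0,"wy": 0,"wz": 0,"grip": 0.3},{"x": -17,"y": -1.9,"z": 142.5,"wx": 0,"wy": 0,"wz": 0,"grip": 0.3},{"x": -17,"y": -1.9,"z": 142.5,"wx": 0,"wy": 0,"wz": 0,"grip": 0.35},{"x": -17,"y": -1.9,"z": 142.5,"wx": 0,"wy": 0,"wz": 0,"grip": 0.45},{"x": -17,"y": -1.9,"z": 142.5,"wx": 0,"wy": 0,"wz": 0,"grip": 0.65},{"x": -17,"y": -1.9,"z": 142.5,"wx": 0,"wy": 0,"wz": 0,"grip": 0.7},{"x": -17,"y": -1.9,"z": 142.5,"wx": 0,"wy": 0,"wz": 0,"grip": 0.7}])

```text
time_s: 24.82
tool_pos: [0.4518, -0.2225, 0.1878]
orientation: [0.0, 3.139, -0.001]
ft_force: [-0.3, 1.9, 5.8]
finger_gap: 0.0337
```

Held: gap 33.7 mm for the 36 mm head. Carry it over.

>>> step_arm(moves=[{"x": 0,"y": 0,"z": -60,"wx": 0,"wy": 0,"wz": 0,"grip": 0.7},{"x": 5,"y": 30,"z": -110,"wx": 0,"wy": 0,"wz": 0,"grip": 0.7},{"x": 23,"y": 434,"z": -117,"wx": 0,"wy": 0,"wz": 0,"grip": 0.7},{"x": 23,"y": 434,"z": -117,"wx": 0,"wy": 0,"wz": 0,"grip": 0.7},{"x": 23,"y": 434,"z": -117,"wx": 0,"wy": 0,"wz": 0,"grip": 0.7},{"x": 23,"y": 434,"z": -117,"wx": 0,"wy": 0,"wz": 0,"grip": 0.7},{"x": 23,"y": 434,"z": -117,"wx": 0,"wy": 0,"wz": 0,"grip": 0.7},{"x": 23,"y": 434,"z": -117,"wx": 0,"wy": 0,"wz": 0,"grip": 0.7},{"x": 23,"y": 434,"z": -117,"wx": 0,"wy": 0,"wz": 0,"grip": 0.7},{"x": 23,"y": 434,"z": -117,"wx": 0,"wy": 0,"wz": 0,"grip": 0.7},{"x": 23,"y": 434,"z": -117,"wx": 0,"wy": 0,"wz": 0,"grip": 0.7}])

```text
time_s: 26.2
tool_pos: [0.4285, 0.2107, 0.3039]
orientation: [0.002, 3.141, 0.0]
ft_force: [-0.1, -0.5, -0.4]
finger_gap: 0.0334
```

```bash
python3 - <<'E'
from h import *
s=arm.state();print(s['tool_pos'],s['orientation'],s['finger_gap'],s['ft_force'])
im,m=snap('wrist','w15')
o=cv2.resize(im[180:330,240:390,::-1],(600,600),interpolation=cv2.INTER_CUBIC)
cv2.imwrite('pics/w15c.png',o)
z=s['tool_pos'][2]
print(proj(m,[[*s['tool_pos'][:2],z-.166],[.4272,.2114,.076],[.4277,.2117,.056]]))
E
```

```text
[0.42848539 0.21065994 0.3038543 ] [1.55205757e-03 3.14087715e+00 4.71344750e-04] 0.03341911175636088 [-0.11979585 -0.54501654 -0.36700519]
[[316.46123521 274.93776212]
 [317.23325246 220.57356193]
 [317.49229847 210.31762035]]
```

View pics/w15c.png

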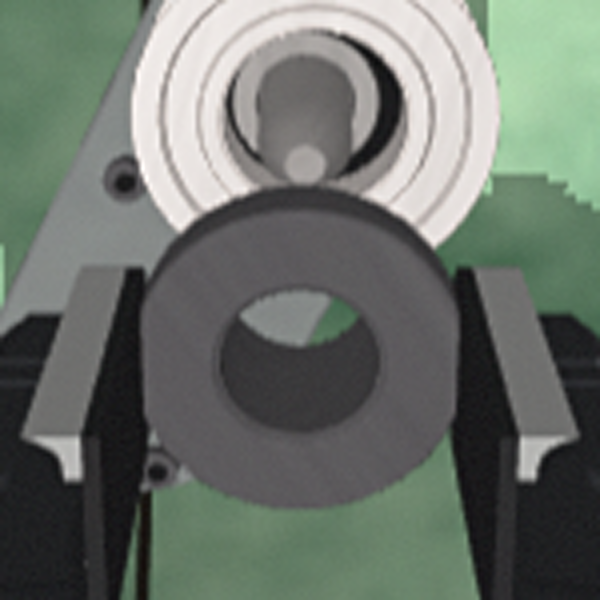

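The collar bore is at (315,270), tip at (316.3,220.8), so the correction is about +0.5 mm in x and +0.8 mm in y. I'll lower in stages.

>>> step_arm(moves=[{"x": -0.4,"y": 0.8,"z": 25,"wx": 0,"wy": 0,"wz": 0,"grip": 0.7},{"x": -0.4,"y": 0.8,"z": 36,"wx": 0,"wy": 0,"wz": 0,"grip": 0.7},{"x": -0.4,"y": 0.8,"z": 46,"wx": 0,"wy": 0,"wz": 0,"grip": 0.7},{"x": -0.4,"y": 0.8,"z": 54,"wx": 0,"wy": 0,"wz": 0,"grip": 0.7},{"x": -0.4,"y": 0.8,"z": 54,"wx": 0,"wy": 0,"wz": 0,"grip": 0.7}])

```text
time_s: 26.88
tool_pos: [0.429, 0.212, 0.2488]
orientation: [-0.002, -3.141, 0.001]
ft_force: [0.3, -0.2, -0.9]
finger_gap: 0.0335
```

>>> step_arm(moves=[{"x": 0,"y": 0,"z": 4,"wx": 0,"wy": 0,"wz": 0,"grip": 0.7},{"x": 0,"y": 0,"z": 8,"wx": 0,"wy": 0,"wz": 0,"grip": 0.7},{"x": 0,"y": 0,"z": 11,"wx": 0,"wy": 0,"wz": 0,"grip": 0.7},{"x": 0,"y": 0,"z": 11,"wx": 0,"wy": 0,"wz": 0,"grip": 0.7}])

```text
time_s: 27.38
tool_pos: [0.429, 0.2121, 0.238]
orientation: [-0.001, -3.141, 0.0]
ft_force: [0.0, 0.5, -0.7]
finger_gap: 0.0334
```

>>> step_arm(moves=[{"x": 0,"y": 0,"z": 3,"wx": 0,"wy": 0,"wz": 0,"grip": 0.7},{"x": 0,"y": 0,"z": 5,"wx": 0,"wy": 0,"wz": 0,"grip": 0.7},{"x": 0,"y": 0,"z": 8,"wx": 0,"wy": 0,"wz": 0,"grip": 0.7},{"x": 0,"y": 0,"z": 8,"wx": 0,"wy": 0,"wz": 0,"grip": 0.7}])

```text
time_s: 27.88
tool_pos: [0.4294, 0.2121, 0.2312]
orientation: [0.002, 3.14, 0.002]
ft_force: [-2.5, -0.8, 19.2]
finger_gap: 0.0334
```

Contact at 0.2312 against 0.232 expected, so it is home. Release and go to the cap.

>>> step_arm(moves=[{"x": 0,"y": 0,"z": -1,"wx": 0,"wy": 0,"wz": 0,"grip": 0.5},{"x": 0,"y": 0,"z": -1,"wx": 0,"wy": 0,"wz": 0,"grip": 0.35},{"x": 0,"y": 0,"z": -4,"wx": 0,"wy": 0,"wz": 0,"grip": 0.35},{"x": 0,"y": 0,"z": -50,"wx": 0,"wy": 0,"wz": 0,"grip": 0.3},{"x": 15,"y": 0,"z": -100,"wx": 0,"wy": 0,"wz": 0,"grip": 0.3},{"x": 15,"y": 0,"z": -100,"wx": 0,"wy": 0,"wz": 0,"grip": 0.3},{"x": 15,"y": 0,"z": -100,"wx": 0,"wy": 0,"wz": 0,"grip": 0.3}])

```text
time_s: 28.75
tool_pos: [0.4138, 0.2124, 0.33]
orientation: [-0.0, -3.142, -0.0]
ft_force: [-0.4, -0.6, -0.4]
finger_gap: 0.0599
```

```bash
python3 - <<'E'
from h import *
s=arm.state();print(s['tool_pos'],s['finger_gap'],s['ft_force'])
im,m=snap('wrist','w16');snap('scene','s16')
c=proj(m,[[.4275,.2114,.066],[.4275,.2114,.076]]);print(c)
g=im.astype(int);k=((g.max(2)<115)&(g[...,1]-np.minimum(g[...,0],g[...,2])<15)).astype(np.uint8)*255
u,v=c[0].astype(int);k=k[v-60:v+60,u-60:u+60]
for cc in cv2.findContours(k,cv2.RETR_EXTERNAL,cv2.CHAIN_APPROX_NONE)[0]:
    if len(cc)>50:e=cv2.fitEllipse(cc);print(e[0][0]+u-60,e[0][1]+v-60,e[1],cv2.boundingRect(cc))
go(.523,-.176,.33,90)
E
```

```text
[0.4137786  0.21235261 0.33002345] 0.05992205500480608 [-0.39982464 -0.60999177 -0.38461305]
[[314.27950774 223.22523682]
 [314.24956168 228.57551609]]
279.7426109313965 262.7886428833008 (10.540251731872559, 38.466468811035156) (15, 85, 22, 31)
314.15190505981445 219.99652099609375 (48.27370071411133, 49.584747314453125) (35, 33, 51, 49)
313.50150299072266 197.3852081298828 (68.10775756835938, 69.88919830322266) (30, 0, 62, 21)
277.9226551055908 179.82363319396973 (3.1190667152404785, 35.541969299316406) (22, 0, 5, 33)
go shift [-109.4 -388.1   -0.5] turn [-0.06 -0.07 -0.04] yaw now 90.0 pos [0.4138 0.2121 0.3293] t 28.85
```

The collar head shows centred at (314.2, ~222) with its lower edge at v = 245, matching a top at 66 mm. Now the cap.

>>> step_arm(moves=[{"x": -109,"y": -388,"z": 0,"wx": 0,"wy": 0,"wz": 0,"grip": 0.3},{"x": -109,"y": -388,"z": 0,"wx": 0,"wy": 0,"wz": 0,"grip": 0.3},{"x": -109,"y": -388,"z": 0,"wx": 0,"wy": 0,"wz": 0,"grip": 0.3},{"x": -109,"y": -388,"z": 0,"wx": 0,"wy": 0,"wz": 0,"grip": 0.3},{"x": -109,"y": -388,"z": 0,"wx": 0,"wy": 0,"wz": 0,"grip": 0.3},{"x": -109,"y": -388,"z": 0,"wx": 0,"wy": 0,"wz": 0,"grip": 0.35},{"x": -109,"y": -388,"z": 0,"wx": 0,"wy": 0,"wz": 0,"grip": 0.4},{"x": -109,"y": -388,"z": 0,"wx": 0,"wy": 0,"wz": 0,"grip": 0.4},{"x": -109,"y": -388,"z": 0,"wx": 0,"wy": 0,"wz": 0,"grip": 0.4}])

```text
time_s: 29.98
tool_pos: [0.5225, -0.1753, 0.3291]
orientation: [-0.001, -3.139, -0.002]
ft_force: [-0.9, 0.3, -0.3]
finger_gap: 0.051
```

```bash
python3 - <<'E'
from h import *
s=arm.state();print(s['tool_pos'],s['finger_gap'])
im,m=snap('wrist','w17')
print(arm.look_for('wrist','end_cap')[:1])
c=proj(m,[[.54,-.176,.012],[.54,-.176,0]]);print(c);lowsat(im,c[0],50)
u,v=c[0].astype(int);g=im[v-50:v+50,u-50:u+50];k=(g.max(2)<60).astype(np.uint8)*255
for cc in cv2.findContours(k,cv2.RETR_EXTERNAL,cv2.CHAIN_APPROX_NONE)[0]:
    if len(cc)>30:b=cv2.boundingRect(cc);print('dark',b[0]+u-50,b[1]+v-50,b[2:],cv2.contourArea(cc))
# model silhouette: base circle + rim at 12mm + dome
a=np.linspace(0,2*np.pi,60)
P=[[.54+r*np.cos(t),-.176+r*np.sin(t),z] for r,z in((.014,0),(.014,.012),(.011,.016),(.006,.018)) for t in a]
q=proj(m,P);print('model box',q.min(0),q.max(0))
E
```

```text
[ 0.52252371 -0.17528929  0.32907756] 0.051023439060142804
[{'location': [0.5431, -0.1754, 0.0179], 'confidence': 0.7}]
[[313.39643956 204.78562736]
 [313.43560436 200.56784043]]
ell 312.1 207.5 ax [31.9 33.3] 1 box 296 191 33 34
dark 296 190 (33, 35) 843.0
model box [296.88779677 185.21026645] [329.90414139 220.27689208]
```

The cap's silhouette is centred 4.8 px lower than my model, giving (0.5437, -0.1765). I'll grasp it.

>>> step_arm(moves=[{"x": -21.5,"y": -1,"z": 60,"wx": 0,"wy": 0,"wz": 0,"grip": 0.4},{"x": -21.5,"y": -1,"z": 120,"wx": 0,"wy": 0,"wz": 0,"grip": 0.4},{"x": -21.5,"y": -1,"z": 154,"wx": 0,"wy": 0,"wz": 0,"grip": 0.4},{"x": -21.5,"y": -1,"z": 154,"wx": 0,"wy": 0,"wz": 0,"grip": 0.45},{"x": -21.5,"y": -1,"z": 154,"wx": 0,"wy": 0,"wz": 0,"grip": 0.55},{"x": -21.5,"y": -1,"z": 154,"wx": 0,"wy": 0,"wz": 0,"grip": 0.75},{"x": -21.5,"y": -1,"z": 154,"wx": 0,"wy": 0,"wz": 0,"grip": 0.8},{"x": -21.5,"y": -1,"z": 154,"wx": 0,"wy": 0,"wz": 0,"grip": 0.8}])

```text
time_s: 31.08
tool_pos: [0.5445, -0.1766, 0.1773]
orientation: [0.0, 3.14, 0.0]
ft_force: [-1.3, 1.9, 7.0]
finger_gap: 0.0258
```

Held: gap 25.8 mm for 28 mm. Carry it over.

>>> step_arm(moves=[{"x": 0,"y": 0,"z": -60,"wx": 0,"wy": 0,"wz": 0,"grip": 0.8},{"x": 10,"y": 30,"z": -115,"wx": 0,"wy": 0,"wz": 0,"grip": 0.8},{"x": 115.5,"y": 388.5,"z": -127,"wx": 0,"wy": 0,"wz": 0,"grip": 0.8},{"x": 115.5,"y": 388.5,"z": -127,"wx": 0,"wy": 0,"wz": 0,"grip": 0.8},{"x": 115.5,"y": 388.5,"z": -127,"wx": 0,"wy": 0,"wz": 0,"grip": 0.8},{"x": 115.5,"y": 388.5,"z": -127,"wx": 0,"wy": 0,"wz": 0,"grip": 0.8},{"x": 115.5,"y": 388.5,"z": -127,"wx": 0,"wy": 0,"wz": 0,"grip": 0.8},{"x": 115.5,"y": 388.5,"z": -127,"wx": 0,"wy": 0,"wz": 0,"grip": 0.8},{"x": 115.5,"y": 388.5,"z": -127,"wx": 0,"wy": 0,"wz": 0,"grip": 0.8},{"x": 115.5,"y": 388.5,"z": -127,"wx": 0,"wy": 0,"wz": 0,"grip": 0.8},{"x": 115.5,"y": 388.5,"z": -127,"wx": 0,"wy": 0,"wz": 0,"grip": 0.8}])

```text
time_s: 32.45
tool_pos: [0.4294, 0.2102, 0.3034]
orientation: [0.005, 3.141, -0.0]
ft_force: [-0.2, -0.4, 0.5]
finger_gap: 0.0259
```

```bash
python3 - <<'E'
from h import *
s=arm.state();print(s['tool_pos'],s['orientation'],s['finger_gap'],s['ft_force'])
im,m=snap('wrist','w18')
p=s['tool_pos'];b=p[2]-.1773;a=np.linspace(0,2*np.pi,60)
P=[[p[0]+r*np.cos(t),p[1]+r*np.sin(t),b+z] for r,z in((.014,0),(.014,.012),(.011,.016),(.006,.018)) for t in a]
q=proj(m,P);print('model cap box',q.min(0),q.max(0))
c=proj(m,[[.4272,.2112,.076],[*p[:2],b+.012]]);print(c)
u,v=c[1].astype(int);g=im[v-55:v+55,u-55:u+55];k=(g.max(2)<45).astype(np.uint8)*255
for y in range(v-45,v+45,6):
    print(y,''.join('#' if t<35 else '+' if t<70 else '-' if t<130 else '.' for t in im[y,u-55:u+55].max(1)))
print('u0',u-55)
t0=c[0].astype(int);print('bright tip', end=' ');gg=im[t0[1]-14:t0[1]+10,t0[0]-12:t0[0]+12].mean(2);print(t0);print(gg[::2,::2].round().astype(int))
E
```

```text
[0.42943788 0.21017308 0.30344096] [ 5.05293126e-03  3.14118786e+00 -2.91039056e-04] 0.02586583111630376 [-0.23656173 -0.437527    0.48558462]
model cap box [282.57858644 234.29005256] [348.7245434  304.64476745]
[[317.16231257 219.47560761]
 [315.64755516 275.94732551]]
230 ............-.......................--------------------------------------------....................--........
236 ........................................-+###########################+--.......................------------.--
242 ................................-############################################-...........---------------------
248 .........------------+############################################################+-+####---------------------
254 .......------------+#########################+#+#++#+++#+++##+############################--------------------
260 ####+-------------+########################+++++++###########+#+###########################+-------------+####
266 ###--------------+##################+#############+###+#####################################+--------------+##
272 #+--------------###
[... 837 characters left out ...]
-----------------....-..............+####+++++###+#####+#+#
u0 260
bright tip [317 219]
[[ 91  88 110 110 110 111 110 111 108 104 100  97]
 [ 80 109 111 113 115 115 117 112 110 109 103  97]
 [ 79 109 114 118 120 122 119 115 113 108 103  99]
 [ 93 112 118 121 124 124 120 118 117 108 103 102]
 [ 90 113 120 124 127 124 125 124 117 111 106  99]
 [ 88 110 118 124 129 143 154 144 114 110 104  98]
 [ 72 109 119 127 159 167 165 167 150 109 102  95]
 [ 84 101 111 124 168 165 166 169 174 108  98  85]
 [ 86  75 106 118 168 170 170 167 169  99  95  62]
 [ 96  85  82 104 130 171 169 170 119  84  66  81]
 [ 95  95  87  78  79  89 105  82  66  72  88  93]
 [ 96  95  95  93  92  90  86  84  91  95  98  94]]
```

The tip is at (317,220), as predicted for (0.4272, 0.2112). The cap's silhouette is centred at u≈315.3, v≈269.5. The correction is -1.8 mm in x and +1.2 mm in y. Lower it.

>>> step_arm(moves=[{"x": 1.8,"y": 1.2,"z": 30,"wx": 0,"wy": 0,"wz": 0,"grip": 0.8},{"x": 1.8,"y": 1.2,"z": 44,"wx": 0,"wy": 0,"wz": 0,"grip": 0.8},{"x": 1.8,"y": 1.2,"z": 52,"wx": 0,"wy": 0,"wz": 0,"grip": 0.8},{"x": 1.8,"y": 1.2,"z": 56,"wx": 0,"wy": 0,"wz": 0,"grip": 0.8},{"x": 1.8,"y": 1.2,"z": 56,"wx": 0,"wy": 0,"wz": 0,"grip": 0.8}])

```text
time_s: 33.12
tool_pos: [0.4274, 0.2127, 0.2473]
orientation: [0.002, 3.141, 0.0]
ft_force: [1.2, -0.4, -0.1]
finger_gap: 0.0256
```

>>> step_arm(moves=[{"x": 0,"y": 0,"z": 3,"wx": 0,"wy": 0,"wz": 0,"grip": 0.8},{"x": 0,"y": 0,"z": 5,"wx": 0,"wy": 0,"wz": 0,"grip": 0.8},{"x": 0,"y": 0,"z": 5,"wx": 0,"wy": 0,"wz": 0,"grip": 0.8}])

```text
time_s: 33.5
tool_pos: [0.4277, 0.2129, 0.243]
orientation: [0.001, 3.14, 0.002]
ft_force: [-1.4, -0.7, 11.5]
finger_gap: 0.0258
```

Contact at 0.2430 against 0.2433 expected, so it is home. Release and retreat.

>>> step_arm(moves=[{"x": 0,"y": 0,"z": 0,"wx": 0,"wy": 0,"wz": 0,"grip": 0.6},{"x": 0,"y": 0,"z": 0,"wx": 0,"wy": 0,"wz": 0,"grip": 0.4},{"x": 0,"y": 0,"z": -2,"wx": 0,"wy": 0,"wz": 0,"grip": 0.3},{"x": 0,"y": 0,"z": -40,"wx": 0,"wy": 0,"wz": 0,"grip": 0.3},{"x": 20,"y": 0,"z": -90,"wx": 0,"wy": 0,"wz": 0,"grip": 0.3},{"x": 20,"y": -60,"z": -110,"wx": 0,"wy": 0,"wz": 0,"grip": 0.3},{"x": 20,"y": -100,"z": -110,"wx": 0,"wy": 0,"wz": 0,"grip": 0.3},{"x": 20,"y": -100,"z": -110,"wx": 0,"wy": 0,"wz": 0,"grip": 0.3}])

```text
time_s: 34.5
tool_pos: [0.4068, 0.1103, 0.3528]
orientation: [0.008, 3.141, 0.001]
ft_force: [0.5, -0.1, 0.7]
finger_gap: 0.0596
```

```bash
python3 - <<'E'
from h import *
s=arm.state();print(s['tool_pos'],s['time_s'],s['ft_force'])
im,m=snap('wrist','w19');sc,S=snap('scene','s19')
p=proj(m,[.4275,.2115,.06])[0];u,v=p.astype(int);print(p)
o=np.zeros((600,800,3),np.uint8)
x0=min(max(u-50,0),540);y0=max(v-50,0)
o[:400,:400]=cv2.resize(im[y0:y0+100,x0:x0+100,::-1],(400,400),interpolation=cv2.INTER_CUBIC)
o[:400,400:]=cv2.resize(sc[135:185,190:240,::-1],(400,400),interpolation=cv2.INTER_CUBIC)
o[400:,:320]=cv2.resize(sc[::-1][::-1][160:300,200:424,::-1],(320,200))
cv2.imwrite('pics/c19.png',o);print(x0,y0)
print('scene cap top pred',proj(S,[[.4275,.2115,.084],[.4275,.2115,.012]]))
for n in('grease_tin','silencer_spare'):print(n,[(np.round(d['location'],3),round(d['confidence'],2)) for d in arm.look_for('scene',n)[:2]])
E
```

```text
[0.40679866 0.11025566 0.35282206] 34.5 [ 0.49505318 -0.11072426  0.74488179]
[442.2407038  217.14329093]
392 167
scene cap top pred [[208.85308295 150.13880815]
 [214.25694753 172.13798758]]
grease_tin [(array([ 0.548, -0.325,  0.043]), 0.73)]
silencer_spare [(array([ 0.536, -0.048,  0.016]), 0.68)]
```

View pics/c19.png

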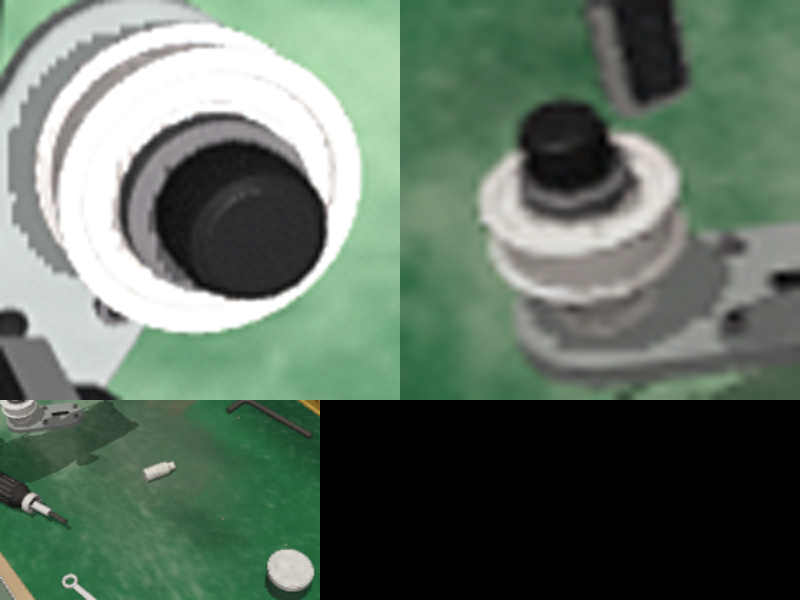

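The final picture shows the full stack: sleeve on the seat, wheel level, collar head just clear of the wheel, cap on top. Its top is at about scene (210,149), against (209,150) predicted. The tin and silencer are where they were. Handing in.

```bash
python3 -c "
from plant import arm
print(arm.hand_in())"
```

```text
the job is handed in; nothing more can be done
None
```

The belt idler is built in the order asked (sleeve, bearing, wheel, collar, end cap), and I handed it in at about 34.6 s of robot time.

- **Seating:** Each part went down until it met firm contact of 11–30 N. The contact heights were within about 1.5 mm of home: sleeve 0 mm, bearing −1.4 mm, wheel −1.2 mm, collar −0.8 mm and cap −0.3 mm. I read these from the arm's own position, so they include a little slip in the grip.
- **Final pictures:** The stack stands level with the cap on top, and nothing touches it. The wheel sits about 2 mm off centre, which fits the play in its recess and the bearing's bore.
- **Bystanders:** The networks put the tin and the silencer within 2–3 mm of where they first reported them, which is inside their error. The arm did not go near either.

**What went wrong or disagreed:**
- My first grasp of the bearing rode over its top with about 11 N. It may have slid the bearing a millimetre or two on the bench, and I picked it up cleanly on the second try.
- The first network estimate of the axle plate was its middle, and my first two-camera fix of the axle was about 8 mm off in y. The wrist camera corrected it.
- The finger gap read about 2 mm low on every part.

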